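Fit, clamp and load a dry-block heater for a 37 degree run

TASK

Get the dry-block heater ready and start it. Drop the aluminium block right home into the heater's pocket and swing the red clamp lever all the way down over it; then mix the white-capped control vial by pressing it upright into the middle of the vortex mixer's cup, all the way down, and holding it there for two seconds, and put it in the big well of the block. Put every green-capped sample tube upright and fully down into a small well each, and last of all press the green start button in; leave the yellow-capped tube in the rack and everything else on the bench alone.

Things in the scene. Friction and masses are not known exactly. Their poses are not given: they have to be found in the camera images.
- heater: Dry-block heater, a grey box fixed on the bench, 290 (x) x 180 (y) x 85 mm high. Origin: centre of its underside, on the bench. +x points away from its control panel, along the long side of its pocket; z up. At x = -114, y = +32 is a flat black display; the green start button is at x = -112, y = -35.
- pocket (a point): Centre of the floor of the heater's open pocket (x +30, y 0, z 73 in the heater's frame, axes as the heater's). The pocket is 176 (x) x 70 (y) mm and 12 mm deep below the heater's flat top (z 85): 2 mm clearance each side round the foot of the block, and its mouth is bevelled 5 mm outward all round.
- clamp (a joint): Clamp lever, rad: 0 = shut (level, its steel toe over the foot of the block), 1.57 = upright, 1.9 = open stop. Starts at 1.5 to 1.8. Stiff hinge: stays where it is left, moves at under 1.5 N at the handle. Hinge axis along the heater's y; opening lifts the free end up and towards the heater's -x. A block that is not home stops it from shutting.
- clamp_hinge (a point): Point on the lever's hinge axis, in the middle of the lever's width: x -74, y +46, z 97 in the heater's frame. The steel arm, 8 x 8 mm, runs 122 mm from here, when shut towards the heater's +x beside the block.
- clamp_handle (a point): Middle of the red handle, a bar 12 mm thick along the heater's y at the lever's free end, 118 mm from the hinge axis; it sticks out 30 mm from the arm on the side away from the block (+y), this point 18 mm out. With the lever shut it is 97 mm above the bench and 64 mm from the block's middle line.
- block: Loose aluminium block, 0.8 kg. Origin: centre of its underside; x along it, z up. Foot 172 x 66 x 12 mm; on it a body 166 x 46 x 34 mm (total height 46), gripped across the 46. Round wells in the top on y = 0: big at x -60 (36 diameter, 18 deep), small at x -24, +5, +34, +63 (17 diameter, 33.5 deep). Either way round fits; home, its origin is at point pocket.
- vial: Control vial: squat brown glass jar with a white cap and a red-striped label, 32 mm diameter (cap 31 mm), 46 mm high, 50 g, bottom-heavy, standing loose on the bench. Origin: centre of its underside; z up. In the big well its underside is 28 mm above the underside of the block.
- mixer: Vortex mixer, a grey box fixed on the bench, 150 x 115 mm and 76 mm high with a round collar to 90 mm, and a black rubber cup on top. Origin: centre of its underside. The cup is 12 mm towards +x from the middle.
- mixer_cup (a joint): How far the mixer's sprung cup is pressed down, m: 0 = up, 0.006 = fully down (its stop). It yields at 2.4 N and is fully down at 6 N.
- mixer_cup_top (a point): Centre of the top of the mixer's cup, moving with it; a flat rubber pad of 42 mm diameter with a shallow lip, 108 mm above the bench when up.
- rack: Blue tube rack fixed on the bench, 206 (x) x 40 (y) x 52 mm high, one row of six square 16 mm holes along x at -82.5, -49.5, -16.5, +16.5, +49.5, +82.5. Origin: centre of its underside. Tubes stand on its floor, 5 mm above the bench.
- sample1: Sample tube with a green cap, standing in the rack (or absent from this run): clear tube 13 mm diameter with dark red contents, cap 17 mm diameter from 62 to 82 mm above the underside, total height 82 mm, 16 g. Origin: centre of its underside; z up. Fully down in a small well its underside is 12.5 mm above the underside of the block. Two to four of the four are present.
- sample2: Sample tube with a green cap, standing in the rack (or absent from this run): clear tube 13 mm diameter with dark red contents, cap 17 mm diameter from 62 to 82 mm above the underside, total height 82 mm, 16 g. Origin: centre of its underside; z up. Fully down in a small well its underside is 12.5 mm above the underside of the block. Two to four of the four are present.
- sample3: Sample tube with a green cap, standing in the rack (or absent from this run): clear tube 13 mm diameter with dark red contents, cap 17 mm diameter from 62 to 82 mm above the underside, total height 82 mm, 16 g. Origin: centre of its underside; z up. Fully down in a small well its underside is 12.5 mm above the underside of the block. Two to four of the four are present.
- sample4: Sample tube with a green cap, standing in the rack (or absent from this run): clear tube 13 mm diameter with dark red contents, cap 17 mm diameter from 62 to 82 mm above the underside, total height 82 mm, 16 g. Origin: centre of its underside; z up. Fully down in a small well its underside is 12.5 mm above the underside of the block. Two to four of the four are present.
- serum: Tube of the same shape with a yellow cap, standing in the same rack. Not part of the job: leave it.
- start (a joint): How far the green start button is pressed, m: 0 = out, 0.005 = fully in at 5 N.
- start_top (a point): Centre of the top of the green start button, 22 mm diameter, on the heater's panel, 99 mm above the bench; it is pressed straight down.
- marker: Marker pen lying on the bench, 130 x 13 mm, a bystander.
- dishes: Two stacked Petri dishes, 58 mm diameter, 28 mm high, a bystander.
- timer: White lab timer, 60 x 65 x 18 mm, a bystander.
- buffer: White buffer bottle with a blue cap, 68 mm diameter, 150 mm high, a bystander.
- tipbox: Blue box of pipette tips, 85 x 120 x 53 mm, a bystander.
- forceps: Steel forceps lying on the bench, 130 mm long, a bystander.

How it is judged:
On the way, in this order (a step that is already met when the one before it is completed fails the run):
1. the block is home in the pocket (within 5 mm sideways, 3 mm of the floor, level to 0.04 rad) and the clamp lever is shut over it (below 0.06 rad) (x of block in the frame of pocket between -0.005 and 0.005 m and y of block in the frame of pocket between -0.005 and 0.005 m and z of block in the frame of pocket below 0.003 m and angle between block's own z axis and vertical below 0.04 rad and value of joint clamp below 0.06 rad), for 0.3 s.
2. the vial, upright to 0.2 rad and within 12 mm of the middle of the mixer's cup, presses the cup down by more than 5 mm for 1 s (all of step 1 and value of joint mixer_cup above 0.005 m and contact force between vial and mixer above 1 N and horizontal distance between vial and mixer_cup_top below 0.012 m and angle between vial's own z axis and vertical below 0.2 rad), for 1 s.
3. the vial is down in the big well and every sample tube present is down in a small well of the clamped block (all of step 1 and x of vial in the frame of block between -0.066 and -0.054 m and y of vial in the frame of block between -0.005 and 0.005 m and z of vial in the frame of block below 0.032 m and angle between each of vial, sample1, sample2, sample3, sample4's own z axis and vertical below 0.2 rad and x of sample1 in the frame of block between -0.031 and 0.07 m and y of sample1 in the frame of block between -0.005 and 0.005 m and z of each of sample1, sample2, sample3, sample4 in the frame of block below 0.017 m and x of sample2 in the frame of block between -0.031 and 0.07 m and y of sample2 in the frame of block between -0.005 and 0.005 m and x of sample3 in the frame of block between -0.031 and 0.07 m and y of sample3 in the frame of block between -0.005 and 0.005 m and x of sample4 in the frame of block between -0.031 and 0.07 m and y of sample4 in the frame of block between -0.005 and 0.005 m), for 0.3 s.
4. the start button is pressed in by more than 4 mm with everything loaded (all of step 3 and value of joint start above 0.004 m), for 0.05 s.
At the end, for the whole second after the job is handed in: Block home in the pocket (5 mm sideways, 3 mm off the floor, 0.04 rad), lever below 0.06 rad; vial in the big well (underside at most 32 mm above the block's) and every sample present in a small well (at most 17 mm), upright to 0.2 rad; all at rest, button and cup released (all of step 3 and linear speed of each of block, vial, sample1, sample2, sample3, sample4 below 0.02 m/s and value of joint start below 0.002 m and value of joint mixer_cup below 0.001 m); the robot touches nothing.
It fails at once if a sample tube is tipped over (more than 1 rad) (angle between any of sample1, sample2, sample3, sample4's own z axis and vertical above 1 rad).
It fails at once if the yellow-capped tube or another bystander is moved by more than 30 mm (distance of any of serum, marker, dishes, timer, buffer, tipbox, forceps from where it was at the start of the episode above 0.03 m).
Of sample1, sample2, sample3, sample4 only 2 to 4 are there at a start; the rules pass over those that are not, and their reading is None.
At some moment in a run one of block, vial may be knocked a few centimetres aside while the robot is not near it.
It also fails if it takes over 210 s, if anything falls off the work surface, if the arm or the gripper's body presses on something with over 40 N, if the wrist force passes 120 N, or if a joint passes its speed limit or range.

ROBOT

A 7-joint arm with a two-finger parallel gripper is mounted at the origin on the work surface. World frame = base frame: x ahead of the robot, y to its left, z up, the work surface at z = 0. Lengths are in m, angles in rad, forces in N, time in s.
With the tool pointing down it reaches from about 0.425 to 0.875 m from the base axis. Payload 4.7 kg.
Tool frame: the origin (TCP) lies between the finger pads; the fingertips stand 14 mm ahead of it and the grasp point (between the pads) lies 5 mm behind it; z points along the fingers, y is the line along which they close (so a half turn about z gives the same grasp; the last joint's range is limited). The gripper opens to 87 mm and grips with 3 to 60 N. Pads are 19 mm wide; open, the fingers measure 117 mm over their backs; the gripper's body (75 mm by 190 mm) begins 51 mm behind the grasp point.
Start: joints at [-1.107, 0.321, -0.07, 1.45, 0.023, 1.371, -0.057], TCP at [0.283, 0.585, 0.237] pointing down, gripper open.
Joint ranges: [-2.86, 2.86], [-0.3, 2.09], [-1.38, 1.24], [0.06, 2.45], [-1.56, 4.7], [0.09, 2.05], [-2.69, 2.69]. Speed limits (rad/s): [2.57, 2.57, 3.14, 3.14, 3.14, 3.14, 3.14].

INTERFACE

Orientations are given as a rotation vector (axis times angle).
In Python, from bench import get_state, get_image, camera_params, close_job gives the robot as it stands. The module is installed in compiled form; this text tells all that it offers.
- The arm moves only by the tool arm_command, never from a script. Its argument "motion" is a list of rows, each a list of 5 numbers: the finger opening in mm, from 0 to 87, then the shift along the tool's x, y, z in mm, then the turn about the tool's z in degrees. In form: [[gripper, x, y, z, spin], ...]. A call has 1 to 5 rows; each row is the pose to reach, as a shift and turn from the pose commanded when the call began, along the tool's axes at that moment; what a row does not reach only later rows make up. A row lasts 1/12 s, in which the tool goes at most 41.7 mm and 7.16 degrees, less where a joint would pass 70% of its speed; a pose out of reach is approached as far as the arm can. A call with a gripper value outside its range is refused whole. The fingers move at their own pace and stop on an object; "newtons" is the grip in N (left out, the last holds). Time passes only in rows, so rows that repeat a pose let the fingers close. It gives the time, the measured TCP pose, the force, the opening and the grip force at its end, in the units of the state.
- get_state(): the state, without advancing time (a new reading comes with each control period).
- get_image(name): name is "scene" or "top" or "wrist"; returns (picture, depth): 480x640x3 uint8, red, green, blue; 480x640 float32, m along the optical axis (not along the pixel's ray), 0 where there is no reading.
- camera_params(name): a dict with "intrinsics" (3x3 intrinsics, pixels), "D" ([k1, k2, p1, p2, k3] as OpenCV has them; the pictures are not rectified), "extrinsics" (4x4, takes a point from camera to world coordinates). Camera axes: x right, y down, z forward; pixel columns grow to the right and rows downward; lengths in m; the calibration is good to about 2 mm. A picture is of the moment at which its call begins: read the wrist's pose just before it. camera_params takes no time and is no camera call; for the wrist camera it gives the pose at the moment of the call.
- close_job(): hands the job in; it is judged then, once.
The state is a dict: "time": time; "joint_positions": joint angles; "qd": joint speeds; "joint_torque": joint torques, N m; "position": TCP position; "tool_rot": TCP orientation; "ft_force": force on the tool from outside, world axes, zero at the start; "torque": the same for the moment, N m; "grip_width": opening from 0.0 (shut) to 1.0 (fully open); "grip_force": force on a finger pad.
Only numpy, scipy, OpenCV 4.12 (cv2) and the standard library are available. Lean on these libraries where they do the work, as an engineer would, in place of code of your own. Each camera call takes 0.05 s, during which the arm holds its last target. There are 200 camera calls.

## Working session

There is one attempt and no reset: what is moved stays moved. The work goes in short steps, Python scripts to look and compute and a tool call to move; the robot and the scene stay as the last step left them, time stands still between calls to the robot, and variables do not carry over. Pictures are saved under pics/ and viewed, at most 17 in all, crops included, and the job is handed in when it is done.

Besides the shell and the picture viewer there is one more tool, called after "Request:" as name([rows], argument=value, ...), one row to a line, values as JSON. arm_command: Moves the arm, as the interface text tells. Its arguments: {"type":"object","properties":{"motion":{"type":"array"},"newtons":{"type":"number"}},"required":["motion"]}

```bash
mkdir -p pics; cat > h.py <<'E'
import numpy as np, cv2
from bench import *
from scipy.spatial.transform import Rotation as R
def cap(name, fn=None):
    cp=camera_params(name); im,d=get_image(name)
    np.savez(f'{name}.npz',im=im,d=d,K=np.array(cp['intrinsics']),D=np.array(cp['D']),T=np.array(cp['extrinsics']))
    if fn: cv2.imwrite('pics/'+fn,im[:,:,::-1])
def load(name): return np.load(f'{name}.npz')
def ray(z,u,v):
    p=cv2.undistortPoints(np.array([[[u,v]]],float),z['K'],z['D'])[0,0]
    return z['T'][:3,3], z['T'][:3,:3]@np.array([p[0],p[1],1])
def at(z,u,v,h):   # pixel at world height h
    o,d=ray(z,u,v); return o+d*(h-o[2])/d[2]
def dep(z,u,v,r=1):
    p=z['d'][v-r:v+r+1,u-r:u+r+1]; p=p[p>0]
    o,d=ray(z,u,v); return o+d*np.median(p)
def cloud(z):
    v,u=np.mgrid[0:480,0:640]
    p=cv2.undistortPoints(np.stack([u,v],-1).reshape(-1,1,2).astype(float),z['K'],z['D']).reshape(480,640,2)
    P=np.concatenate([p,np.ones((480,640,1))],-1)*z['d'][...,None]
    return P@z['T'][:3,:3].T+z['T'][:3,3]
def st():
    s=get_state(); r=R.from_rotvec(s['tool_rot']).as_matrix()
    print('t',round(s['time'],2),'pos',np.round(s['position'],4),'x',np.round(r[:,0],3),'y',np.round(r[:,1],3),'z',np.round(r[:,2],3),'F',np.round(s['ft_force'],1),'w',round(s['grip_width']*87,1),'gf',round(s['grip_force'],1)); return s,r
def shift(target,yaw=None):
    s,r=st(); print('shift mm',np.round(r.T@(np.array(target)-s['position'])*1000,1))
E
python3 - <<'E'
from h import *
st()
cap('top','top0.png');cap('scene','scene0.png')
for n in('top','scene'): print(np.round(load(n)['T'],3), load(n)['K'][0,0])
E
```

```text
t 0.0 pos [0.2824 0.5848 0.2355] x [-0.901  0.435 -0.   ] y [ 0.435  0.901 -0.002] z [-0.001 -0.002 -1.   ] F [-0.1  0.4 -0.8] w 86.9 gf 0.0
[[ 0.006 -0.997  0.076  0.503]
 [-1.    -0.005  0.007  0.02 ]
 [-0.007 -0.076 -0.997  1.238]
 [ 0.     0.     0.     1.   ]] 469.5715938148361
[[ 0.861  0.391 -0.325  0.977]
 [ 0.508 -0.677  0.532 -0.562]
 [-0.012 -0.624 -0.782  0.986]
 [ 0.     0.     0.     1.   ]] 504.48834776421137
```

View pics/top0.png

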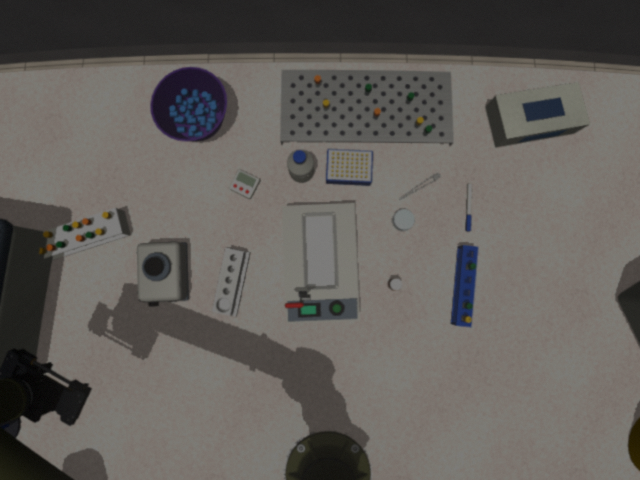

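View pics/scene0.png

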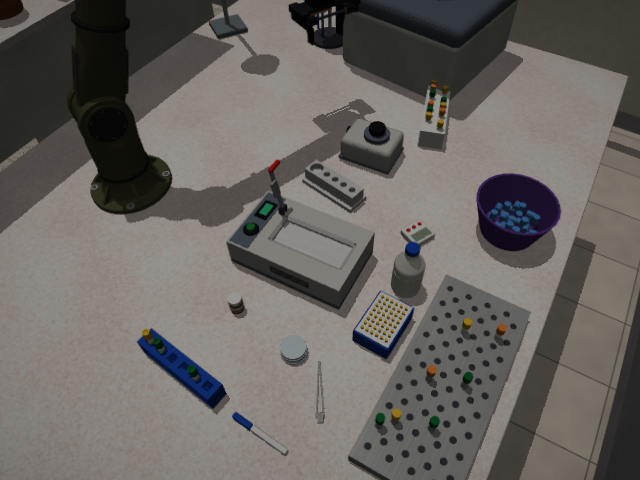

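The top view (up = +x, left = +y) shows the heater at (322,260), block (232,281), mixer cup (156,264), vial (395,284) and rack (465,285). Next I'll enlarge these.

```bash
python3 - <<'E'
from h import *
z=load('top');im=np.clip(z['im'].astype(float)*1.7,0,255).astype(np.uint8)[:,:,::-1]
a=cv2.resize(im[225:330,205:365],None,fx=5,fy=5,interpolation=cv2.INTER_CUBIC)
cv2.imwrite('pics/c1.png',a)
b=cv2.resize(im[235:335,385:485],None,fx=5,fy=5,interpolation=cv2.INTER_CUBIC)
c=cv2.resize(im[230:330,130:190],None,fx=5,fy=5,interpolation=cv2.INTER_CUBIC)
cv2.imwrite('pics/c2.png',np.hstack([b,c]))
C=cloud(z)
for n,u,v in [('block',237,281),('mixcup',156,264),('vial',396,283),('heattop',345,250),('pocket',320,255),('rack',466,300),('btn',337,308),('handle',293,305),('bench',420,300)]:
    print(n,np.round(dep(z,u,v),4))
E
```

```text
block [0.5003 0.2351 0.0425]
mixcup [0.5398 0.4248 0.1069]
vial [ 0.4977 -0.1695  0.0457]
heattop [ 0.5784 -0.0378  0.0844]
pocket [0.5664 0.0237 0.0708]
rack [ 0.4548 -0.3474  0.052 ]
btn [ 0.4371 -0.0181  0.0988]
handle [0.4499 0.0809 0.2189]
bench [ 0.4529 -0.24    0.001 ]
```

View pics/c1.png

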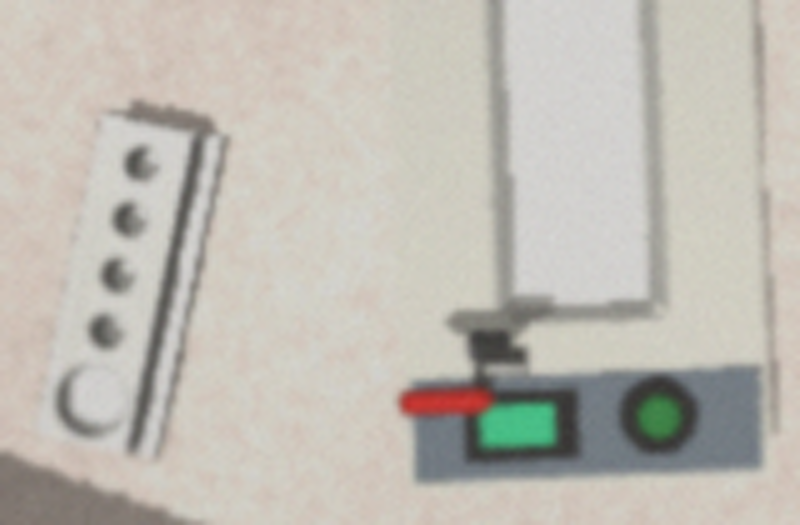

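View pics/c2.png

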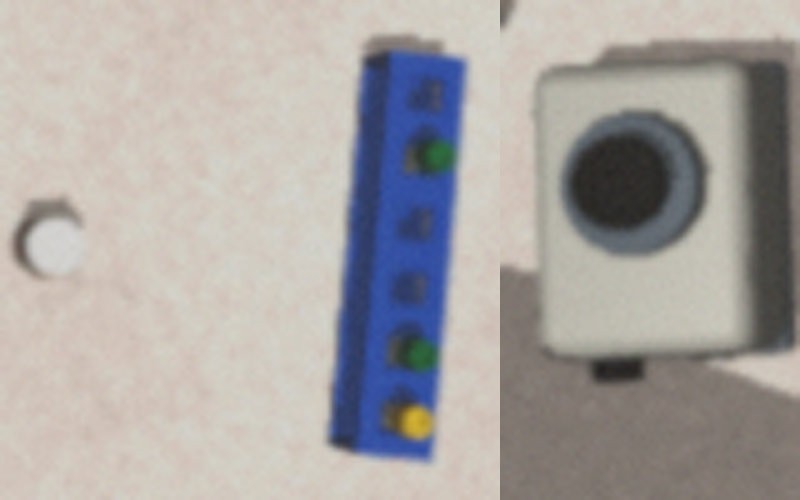

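The crops show the block's big well at about (223,305) on the robot side, with small wells at (226,291), (228.5,280), (231,269), (233.5,258). In the rack, green caps sit at about (471,266) and (468.5,306), the yellow cap is at (467,319), and the other holes are empty. That makes two samples. I'll fit poses from both depth views.

```bash
cat > fit.py <<'E'
from h import *
def box(P,lo,hi,zl,zh):
    m=(P[:,0]>lo[0])&(P[:,0]<hi[0])&(P[:,1]>lo[1])&(P[:,1]<hi[1])&(P[:,2]>zl)&(P[:,2]<zh)
    return P[m]
def rect(n,Q):
    if len(Q)<10: print(n,'few',len(Q));return
    (c,s,a)=cv2.minAreaRect((Q[:,:2]*1000).astype(np.float32))
    print(n,'c',np.round(c,1),'s',np.round(s,1),'a',round(a,2),'z',np.round(np.median(Q[:,2])*1000,1),len(Q))
E
python3 - <<'E'
from fit import *
for cam in('top','scene'):
    z=load(cam);P=cloud(z).reshape(-1,3);P=P[z['d'].ravel()>0]
    print(cam)
    rect('blocktop',box(P,(.38,.14),(.62,.3),.042,.052))
    rect('blockfoot+',box(P,(.38,.14),(.62,.3),.009,.052))
    rect('heatertop',box(P,(.35,-.12),(.75,.15),.080,.09))
    rect('pocketfloor',box(P,(.4,-.12),(.75,.15),.066,.078))
    rect('vial',box(P,(.44,-.22),(.55,-.13),.04,.055))
    rect('racktop',box(P,(.38,-.42),(.65,-.3),.046,.057))
    rect('cup',box(P,(.5,.36),(.6,.5),.1035,.113))
    rect('mixtop',box(P,(.42,.30),(.66,.5),.07,.08))
    rect('tubes',box(P,(.38,-.42),(.65,-.3),.08,.095))
    for q,(a,b) in {'g1':(.5,.56),'g2':(.42,.455),'y':(.38,.425)}.items(): 
        Q=box(P,(a,-.42),(b,-.3),.082,.095); rect(q,Q)
    rect('handle',box(P,(.4,.04),(.6,.16),.18,.26))
    rect('btn',box(P,(.4,-.05),(.5,.02),.095,.103))
E
```

```text
top
blocktop c [498.5 258.6] s [ 47.4 166.6] a 78.75 z 46.3 855
blockfoot+ c [498.3 258.6] s [ 67.5 172.9] a 78.48 z 43.2 1602
heatertop c [547.5  22.8] s [291.  180.7] a 2.64 z 85.1 6111
pocketfloor c [540.3  17.5] s [265.  147.9] a 11.83 z 73.3 1924
vial c [ 495.  -167.4] s [28.6 29.2] a 15.35 z 45.4 113
racktop c [ 491.2 -350. ] s [ 43.8 206.7] a 83.55 z 51.2 1002
cup c [533.9 430.7] s [44.6 44.6] a 45.06 z 108.8 263
mixtop c [522.4 430.7] s [146.5 113. ] a 2.55 z 75.7 1657
tubes c [ 474.5 -348.8] s [ 15.5 146.9] a 84.17 z 85.9 104
g1 c [ 540.3 -355.7] s [14.4 14.2] a 40.96 z 86.6 33
g2 c [ 443.  -344.4] s [14.7 13.4] a 18.32 z 86.6 32
y c [ 409.  -341.6] s [11.4 14.7] a 66.12 z 85.8 29
handle c [455.7  71.7] s [20.8 53.7] a 0.71 z 216.3 136
btn c [437.  -16.9] s [17.  19.5] a 89.36 z 99.0 53
scene
blocktop c [499.8 257.3] s [ 51.4 168.2] a 79.37 z 46.6 702
blockfoot+ c [499.2 255.4] s [ 67.7 174.6] a 79.66 z 39.4 1537
heatertop c [548.3  22.9] s [293.2 183.8] a 2.72 z 85.7 5833
pocketfloor c [548.5  20. ] s [293.  178.8] a 2.74 z 74.1 2208
vial c [ 496.5 -170.8] s [30.4 29.1] a 78.48 z 46.4 150
racktop c [ 491.4 -350.5] s [ 42.3 210.3] a 84.2 z 51.7 1508
cup c [537.3 430.1] s [43.4 49.6] a 28.38 z 108.7 179
mixtop c [526.  430.2] s [145.8 117.5] a 3.06 z 75.4 954
tubes c [ 476.  -349.1] s [ 16.1 148.3] a 84.28 z 85.7 186
g1 c [ 540.9 -355.9] s [16.1 15.5] a 8.84 z 85.6 57
g2 c [ 443.3 -345.7] s [15.  16.7] a 74.6 z 86.5 56
y c [ 410.  -342.3] s [15.8 14.5] a 6.9 z 86.7 53
handle c [456.3  67.8] s [18.7 53. ] a 20.24 z 208.0 162
btn c [438.4 -17.3] s [18.5 22.2] a 35.7 z 99.1 57
```

Request:
arm_command([
  [87,-34,-20,0,0],
  [87,-67,-40,0,0],
  [87,-101,-60,0,0],
  [87,-134,-80,0,0],
  [87,-168,-100,0,0],
], newtons=40)

```text
time: 0.52
position: [0.3908, 0.4205, 0.2361]
tool_rot: [-0.7, -3.062, 0.001]
ft_force: [-0.1, 0.3, -0.6]
grip_width: 1.004
grip_force: 0.0
```

Request:
arm_command([
  [87,-34,-20,0,-3],
  [87,-67,-40,0,-6],
  [87,-101,-60,0,-9],
  [87,-134,-80,0,-12],
  [87,-168,-100,0,-14.4],
])

```text
time: 0.93
position: [0.4987, 0.2574, 0.2364]
tool_rot: [-0.307, -3.126, -0.0]
ft_force: [0.6, 0.7, 0.2]
grip_width: 0.998
grip_force: 0.0
```

```bash
python3 - <<'E'
from h import *
st();cap('wrist','w1.png');shift((.4985,.2586,.031))
print(np.round(load('wrist')['T'],3))
E
```

```text
t 0.93 pos [0.4987 0.2574 0.2364] x [-0.981  0.194  0.   ] y [ 0.194  0.981 -0.   ] z [-0.  0. -1.] F [0.6 0.7 0.2] w 86.9 gf 0.0
t 0.98 pos [0.5044 0.2475 0.2365] x [-0.979  0.204 -0.005] y [ 0.204  0.979 -0.005] z [ 0.003 -0.006 -1.   ] F [ 4.5 -6.7  0.3] w 87.0 gf 0.0
shift mm [  9.   10.7 205.4]
[[ 0.195  0.942  0.273  0.423]
 [ 0.981 -0.188 -0.055  0.272]
 [-0.     0.279 -0.96   0.383]
 [ 0.     0.     0.     1.   ]]
```

View pics/w1.png

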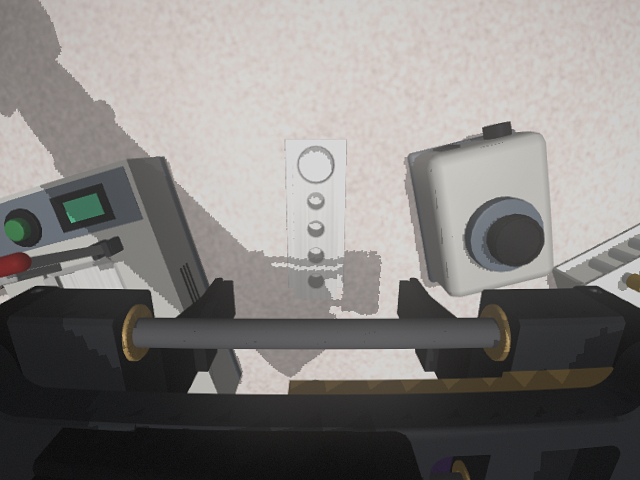

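The wrist view shows the block with its big well at (316,164) and small wells down to (316,281), midway between the fingers. I'll settle the arm and measure from the wrist depth.

Request:
arm_command([
  [87,0,0,30,0],
  [87,0,0,60,0],
  [87,0,0,60,0],
  [87,0,0,60,0],
])

```text
time: 1.32
position: [0.4969, 0.2587, 0.1751]
tool_rot: [-0.311, -3.123, 0.004]
ft_force: [0.7, 0.3, 0.7]
grip_width: 0.998
grip_force: 0.0
```

```bash
python3 - <<'E'
from fit import *
st();cap('wrist','w2.png');st()
z=load('wrist');P=cloud(z).reshape(-1,3);P=P[z['d'].ravel()>0]
rect('blocktop',box(P,(.38,.14),(.62,.3),.042,.049))
Q=box(P,(.38,.14),(.62,.3),.042,.049);rect('near part',Q[Q[:,0]<.46])
rect('foot',box(P,(.38,.14),(.62,.3),.009,.049))
E
```

```text
t 1.32 pos [0.4969 0.2587 0.1751] x [-0.98   0.197  0.003] y [ 0.197  0.98  -0.003] z [-0.004 -0.002 -1.   ] F [0.7 0.3 0.7] w 86.8 gf 0.0
t 1.37 pos [0.4981 0.2595 0.1769] x [-0.98   0.197  0.   ] y [ 0.197  0.98  -0.   ] z [-0. -0. -1.] F [0.  0.  0.1] w 86.8 gf 0.0
blocktop c [494.4 257. ] s [ 46.2 155.5] a 78.77 z 44.7 6932
near part c [441.  267.5] s [46.1 46.6] a 78.58 z 44.7 1549
foot c [499. 256.] s [ 66.2 171.2] a 78.78 z 43.8 12100
```

Request:
arm_command([
  [87,-1,-2,30,0],
  [87,-1,-2,60,0],
  [87,-1,-2,90,0],
  [87,-1,-2,115,0],
  [87,-1,-2,130,0],
])

```text
time: 1.78
position: [0.4987, 0.2576, 0.046]
tool_rot: [-0.31, -3.126, 0.0]
ft_force: [0.1, 0.3, -0.5]
grip_width: 1.001
grip_force: 0.0
```

Request:
arm_command([
  [87,0,0,14,0],
  [87,0,0,16,0],
  [87,0,0,16,0],
  [40,0,0,16,0],
  [40,0,0,16,0],
])

```text
time: 2.2
position: [0.5002, 0.258, 0.0326]
tool_rot: [0.311, 3.123, 0.003]
ft_force: [0.1, 0.1, -0.0]
grip_width: 0.919
grip_force: 0.0
```

Request:
arm_command([
  [40,0,0,0,0],
  [40,0,0,0,0],
  [40,0,0,0,0],
  [40,0,0,0,0],
  [40,0,0,0,0],
])

```text
time: 2.62
position: [0.4989, 0.257, 0.0307]
tool_rot: [0.311, 3.126, 0.0]
ft_force: [0.2, -0.6, -0.2]
grip_width: 0.553
grip_force: 0.0
```

Request:
arm_command([
  [38,0,0,0,0],
  [38,0,0,0,0],
  [38,0,0,0,0],
  [38,0,0,-10,0],
  [38,0,0,-20,0],
])

```text
time: 3.03
position: [0.4968, 0.2558, 0.0491]
tool_rot: [-0.311, -3.122, 0.005]
ft_force: [-0.4, -0.4, -7.8]
grip_width: 0.522
grip_force: 40.0
```

Request:
arm_command([
  [38,0,0,-25,0],
  [38,0,0,-50,0],
  [38,0,0,-75,0],
  [38,0,0,-100,0],
  [38,0,0,-110,0],
])

```text
time: 3.45
position: [0.5001, 0.2575, 0.1644]
tool_rot: [0.311, 3.122, 0.005]
ft_force: [2.3, 1.1, -7.2]
grip_width: 0.524
grip_force: 40.0
```

Request:
arm_command([
  [38,0,0,0,0],
  [38,0,0,0,0],
  [38,0,0,0,0],
])

```text
time: 3.7
position: [0.4974, 0.2562, 0.1583]
tool_rot: [-0.311, -3.123, 0.004]
ft_force: [-0.2, 0.7, -8.6]
grip_width: 0.525
grip_force: 40.0
```

```bash
python3 - <<'E'
from fit import *
st();cap('wrist','w3.png');cap('top')
z=load('wrist');P=cloud(z).reshape(-1,3);P=P[z['d'].ravel()>0]
rect('blocktop',box(P,(.38,.14),(.62,.32),.165,.185));rect('blocklow',box(P,(.38,.14),(.62,.32),.13,.15))
z=load('top');P=cloud(z).reshape(-1,3);P=P[z['d'].ravel()>0]
rect('foot top',box(P,(.38,.14),(.62,.32),.13,.149))
shift((.578,.0242,.165))
E
```

```text
t 3.7 pos [0.4974 0.2562 0.1583] x [-0.98   0.197  0.003] y [ 0.197  0.98  -0.003] z [-0.003 -0.002 -1.   ] F [-0.2  0.7 -8.6] w 45.7 gf 40.0
blocktop c [471.5 261.3] s [ 71.8 112. ] a 78.56 z 172.4 18667
blocklow c [482.8 258.2] s [ 66.5 141.6] a 78.74 z 138.6 3529
foot top c [498.  257.5] s [ 67.7 170.5] a 78.48 z 140.1 282
t 3.8 pos [0.4975 0.2563 0.1583] x [-0.98   0.197  0.003] y [ 0.197  0.98  -0.003] z [-0.003 -0.002 -1.   ] F [-0.8 -0.6 -8.2] w 45.7 gf 40.0
shift mm [-124.6 -211.7   -6.5]
```

Request:
arm_command([
  [38,-20,4,-1,-3],
  [38,-40,8,-2,-6],
  [38,-60,12,-3,-9],
  [38,-80,16,-4,-12],
  [38,-100,20,-5,-14.1],
])

```text
time: 4.22
position: [0.6009, 0.2566, 0.1636]
tool_rot: [0.079, -3.138, 0.002]
ft_force: [-0.2, 0.7, -6.8]
grip_width: 0.528
grip_force: 40.0
```

Request:
arm_command([
  [38,1,-15,0,0],
  [38,2,-40,0,0],
  [38,3,-65,0,0],
  [38,4,-90,0,0],
  [38,5.5,-116,0,0],
])

```text
time: 4.63
position: [0.5999, 0.1396, 0.1636]
tool_rot: [0.075, -3.138, 0.001]
ft_force: [0.8, 0.4, -6.6]
grip_width: 0.525
grip_force: 40.0
```

Request:
arm_command([
  [38,1,-26,0,0],
  [38,2,-52,0,0],
  [38,3,-78,0,0],
  [38,4,-102,0,0],
  [38,5.5,-116,0,0],
])

```text
time: 5.05
position: [0.6, 0.0201, 0.1641]
tool_rot: [0.068, -3.139, 0.004]
ft_force: [0.2, -2.0, -8.7]
grip_width: 0.521
grip_force: 40.0
```

Request:
arm_command([
  [38,8,0,0,0],
  [38,16,0,0,0],
  [38,21,0,0,0],
  [38,21,0,0,0],
  [38,21,0,0,0],
])

```text
time: 5.47
position: [0.5797, 0.0254, 0.1655]
tool_rot: [-0.079, 3.14, 0.001]
ft_force: [0.1, 0.2, -7.3]
grip_width: 0.523
grip_force: 40.0
```

```bash
python3 - <<'E'
from fit import *
st();cap('wrist');cap('top','t2.png');cap('scene','s2.png')
for n in('top','scene'):
  z=load(n);P=cloud(z).reshape(-1,3);P=P[z['d'].ravel()>0]
  rect('foot',box(P,(.46,-.05),(.68,.1),.125,.187))
  rect('heater',box(P,(.35,-.12),(.75,.15),.080,.09))
shift((.578,.0242,.165))
E
```

```text
t 5.47 pos [0.5797 0.0254 0.1655] x [-0.999 -0.05  -0.   ] y [-0.05   0.999  0.001] z [ 0.     0.001 -1.   ] F [ 0.1  0.2 -7.3] w 45.5 gf 40.0
foot few 0
heater c [547.6  22.7] s [290.5 180.5] a 2.64 z 85.0 1174
foot c [565.6  26.1] s [ 79.4 208.1] a 88.93 z 169.7 1534
heater c [547.6  23.3] s [294.3 185. ] a 2.48 z 85.8 4168
t 5.62 pos [0.5803 0.0245 0.1657] x [-0.999 -0.049 -0.001] y [-0.049  0.999  0.   ] z [ 0.001  0.    -1.   ] F [-0.2  0.2 -7.3] w 45.9 gf 40.0
shift mm [ 2.3 -0.2  0.7]
```

View pics/s2.png

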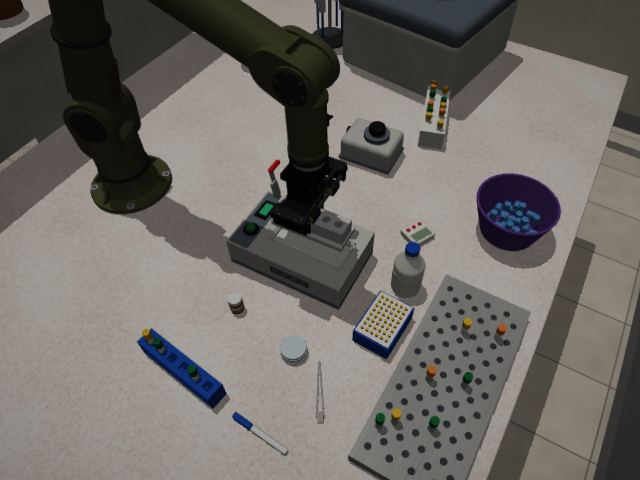

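The block hangs over the pocket at about (325,225) and the lever at (275,175) is clear. Lowering now.

Request:
arm_command([
  [38,2,0,15,0],
  [38,2,0,30,0],
  [38,2,0,42,0],
  [38,2,0,42,0],
  [38,2,0,42,0],
])

```text
time: 6.03
position: [0.5774, 0.0237, 0.1228]
tool_rot: [0.075, -3.139, 0.0]
ft_force: [-0.3, 0.7, -7.3]
grip_width: 0.524
grip_force: 40.0
```

Request:
arm_command([
  [38,0,0,4,0],
  [38,0,0,8,0],
  [38,0,0,12,0],
  [38,0,0,16,0],
  [38,0,0,18,0],
])

```text
time: 6.45
position: [0.5777, 0.0236, 0.1051]
tool_rot: [0.075, -3.14, -0.0]
ft_force: [-0.3, -0.4, -7.7]
grip_width: 0.524
grip_force: 40.0
```

```bash
python3 - <<'E'
from fit import *
shift((.578,.0242,.104))
E
```

```text
t 6.45 pos [0.5777 0.0236 0.1051] x [-0.999 -0.048  0.   ] y [-0.048  0.999  0.   ] z [-0.  0. -1.] F [-0.3 -0.4 -7.7] w 45.6 gf 40.0
shift mm [-0.3  0.6  1.1]
```

Request:
arm_command([
  [38,0,0,1.5,0],
  [38,0,0,2.5,0],
  [38,0,0,2.5,0],
  [65,0,0,2.5,0],
  [65,0,0,2.5,0],
])

```text
time: 6.87
position: [0.5796, 0.0237, 0.1046]
tool_rot: [-0.075, 3.136, 0.001]
ft_force: [0.4, -0.0, 1.2]
grip_width: 0.606
grip_force: 0.0
```

Request:
arm_command([
  [65,0,0,0,0],
  [65,0,0,0,0],
  [65,0,0,-20,0],
  [65,0,0,-50,0],
  [65,0,0,-80,0],
])

```text
time: 7.28
position: [0.5775, 0.0235, 0.1835]
tool_rot: [0.075, -3.14, 0.0]
ft_force: [0.8, -0.1, 0.5]
grip_width: 0.748
grip_force: 0.0
```

Request:
arm_command([
  [0,0,0,-30,0],
  [0,0,0,-60,0],
  [0,0,0,-80,0],
  [0,0,0,-80,0],
  [0,0,0,-80,0],
])

```text
time: 7.7
position: [0.579, 0.0235, 0.2648]
tool_rot: [-0.075, 3.137, 0.001]
ft_force: [-0.6, 0.3, -0.7]
grip_width: 0.457
grip_force: 0.0
```

```bash
python3 - <<'E'
from fit import *
st();cap('wrist','w4.png');cap('top','t3.png');cap('scene')
for n in('wrist','top','scene'):
  z=load(n);P=cloud(z).reshape(-1,3);P=P[z['d'].ravel()>0]
  for lo,hi in((.114,.125),):
    rect(n+' blk',box(P,(.44,-.05),(.68,.07),lo,hi))
  rect(n+' handle',box(P,(.4,.04),(.6,.16),.18,.24))
E
```

```text
t 7.7 pos [0.579  0.0235 0.2648] x [-0.999 -0.048 -0.004] y [-0.048  0.999  0.   ] z [ 0.004  0.001 -1.   ] F [-0.6  0.3 -0.7] w 39.7 gf 0.0
wrist blk c [564.6  23.9] s [ 69.4 197.3] a 84.37 z 117.6 6844
wrist handle c [453.7  69.6] s [20.4 57.1] a 20.13 z 215.4 2459
top blk few 0
top handle c [449.7  93.9] s [8.7 9.2] a 0.13 z 216.9 23
scene blk c [563.3  26.2] s [ 69.2 202.7] a 84.65 z 119.3 1112
scene handle c [453.2  83.2] s [23.7  9.7] a 85.75 z 218.2 40
```

View pics/w4.png

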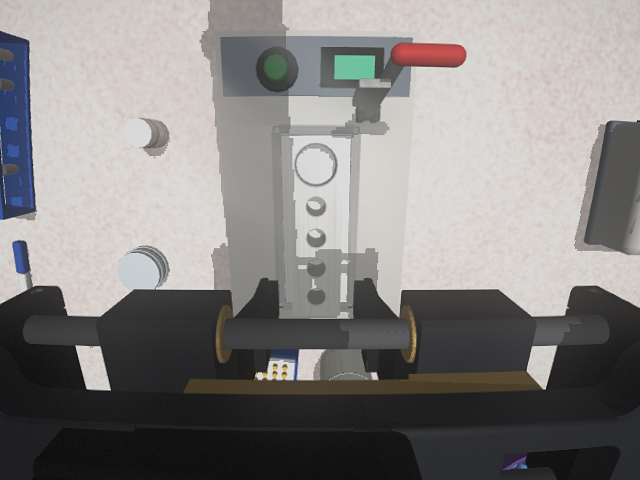

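The block sits level in the pocket, with its big well at (316,164) on the panel side. The red handle is at (430,54), upright. Moving behind it with the fingers shut.

Request:
arm_command([
  [0,0,0,-5,0],
  [0,37,16,-5,0],
  [0,75,33,-5,0],
  [0,112,50,-5,0],
  [0,148,67,-5,0],
])

```text
time: 8.27
position: [0.4248, 0.0837, 0.2671]
tool_rot: [0.074, -3.139, 0.001]
ft_force: [-0.5, 0.5, 0.7]
grip_width: 0.023
grip_force: 0.0
```

Request:
arm_command([
  [0,1,0,0,0],
  [0,1,0,0,0],
  [0,1,0,0,0],
])

```text
time: 8.52
position: [0.4263, 0.0831, 0.2682]
tool_rot: [-0.075, 3.14, -0.0]
ft_force: [0.6, -0.4, 0.8]
grip_width: 0.006
grip_force: 0.0
```

```bash
python3 - <<'E'
from fit import *
s,r=st();print(np.round(s['joint_positions'],2));cap('wrist');cap('top');cap('scene','s3.png')
for n in('wrist','top','scene'):
  z=load(n);C=cloud(z);im=z['im'].astype(int);m=(im[...,0]>110)&(im[...,1]<70)&(im[...,2]<80)&(z['d']>0)
  P=C[m]; rect(n+'red',box(P,(.4,.03),(.6,.16),.15,.26))
  Q=box(P,(.4,.03),(.6,.16),.15,.26)
  if len(Q):print(Q.min(0),Q.max(0))
E
```

```text
t 8.52 pos [0.4263 0.0831 0.2682] x [-0.999 -0.048 -0.001] y [-0.048  0.999 -0.   ] z [ 0.001 -0.    -1.   ] F [ 0.6 -0.4  0.8] w 0.5 gf 0.0
[-0.44 -0.16  0.17  1.91  0.03  1.4   1.34]
wristred few 0
topred few 0
scenered few 0
```

View pics/s3.png

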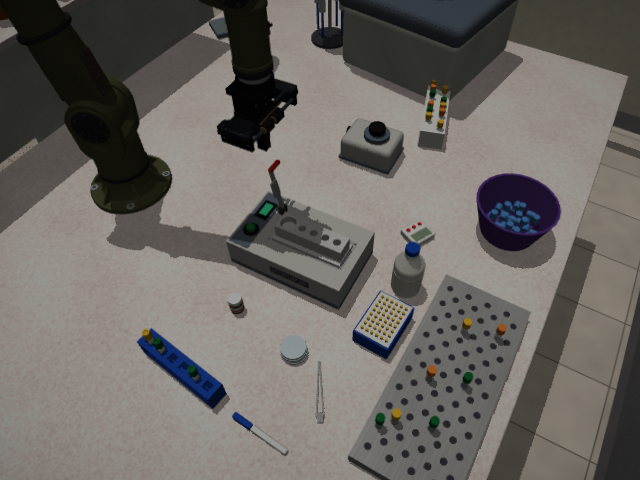

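The gripper is behind the lever, whose red handle is at (274,167) in the scene view; the vial is at (236,304).

```bash
python3 - <<'E'
from fit import *
z=load('scene');C=cloud(z);h=cv2.cvtColor(z['im'],cv2.COLOR_RGB2HSV)
m=((h[...,0]<8)|(h[...,0]>172))&(h[...,1]>130)&(h[...,2]>60)&(z['d']>0)
Q=C[m];Q=box(Q,(.4,.03),(.6,.16),.15,.26);print(len(Q),np.round(Q.min(0),3),np.round(Q.max(0),3),np.round(np.median(Q,0),3))
E
```

```text
52 [0.447 0.059 0.214] [0.459 0.097 0.221] [0.453 0.077 0.217]
```

Request:
arm_command([
  [0,0,4,25,0],
  [0,0,4,50,0],
  [0,0,4,60,0],
  [0,0,4,60,0],
  [0,-8,4,60,0],
])

```text
time: 9.08
position: [0.4334, 0.0874, 0.208]
tool_rot: [0.074, -3.139, 0.0]
ft_force: [0.5, 0.3, -0.6]
grip_width: 0.007
grip_force: 0.4
```

Request:
arm_command([
  [0,-15,0,0,0],
  [0,-30,0,0,0],
  [0,-47,0,0,0],
  [0,-64,0,0,0],
  [0,-82,0,0,0],
])

```text
time: 9.5
position: [0.5174, 0.0916, 0.2093]
tool_rot: [-0.074, 3.14, 0.0]
ft_force: [-2.0, -0.8, -1.0]
grip_width: 0.004
grip_force: 0.9
```

Request:
arm_command([
  [0,-8,0,6,0],
  [0,-15,0,13,0],
  [0,-22,0,20,0],
  [0,-26,0,24,0],
  [0,-26,0,24,0],
])

```text
time: 9.92
position: [0.5414, 0.0927, 0.1827]
tool_rot: [0.075, -3.139, 0.001]
ft_force: [-1.0, -0.7, -0.7]
grip_width: 0.008
grip_force: 0.0
```

```bash
cat > red.py <<'E'
from fit import *
for n in ('scene','top','wrist'):
    cap(n); z=load(n);C=cloud(z);h=cv2.cvtColor(z['im'],cv2.COLOR_RGB2HSV)
    m=((h[...,0]<8)|(h[...,0]>172))&(h[...,1]>130)&(h[...,2]>50)&(z['d']>0)
    Q=C[m];Q=box(Q,(.4,.03),(.65,.16),.08,.26)
    if len(Q)>5:print(n,len(Q),np.round(Q.min(0),3),np.round(Q.max(0),3),np.round(np.median(Q,0),3))
E
python3 -c "
from red import *
st()"
```

```text
scene 70 [0.557 0.064 0.174] [0.567 0.101 0.184] [0.563 0.081 0.18 ]
t 10.07 pos [0.5413 0.0929 0.1842] x [-0.999 -0.048 -0.   ] y [-0.048  0.999  0.   ] z [ 0.  0. -1.] F [ 0.7 -0.4  0.2] w 0.5 gf 0.0
```

Request:
arm_command([
  [0,3,0,0,0],
  [0,3,0,-20,0],
  [0,3,0,-36,0],
  [0,-12,0,-36,0],
  [0,-24,0,-36,0],
])

```text
time: 10.48
position: [0.5664, 0.0944, 0.2224]
tool_rot: [-0.075, 3.137, 0.002]
ft_force: [-0.2, -0.9, -0.7]
grip_width: 0.004
grip_force: 0.0
```

Request:
arm_command([
  [0,-2,0,15,0],
  [0,-6,0,30,0],
  [0,-11,0,46,0],
  [0,-15,0,62,0],
  [0,-19,0,76,0],
])

```text
time: 10.9
position: [0.5954, 0.0959, 0.1503]
tool_rot: [-0.074, 3.114, 0.005]
ft_force: [18.2, 0.3, 7.8]
grip_width: 0.006
grip_force: 8.8
```

Request:
arm_command([
  [0,-2,0,8,0],
  [0,-4,0,15,0],
  [0,-5,0,21,0],
  [0,-5,0,25,0],
  [0,-5,0,27,0],
])

```text
time: 11.32
position: [0.601, 0.0961, 0.123]
tool_rot: [-0.073, 3.113, 0.005]
ft_force: [19.8, 1.2, 1.7]
grip_width: 0.006
grip_force: 9.1
```

```bash
python3 -c "
from red import *
st()"
```

```text
wrist 857 [0.583 0.064 0.106] [0.594 0.1   0.112] [0.588 0.081 0.11 ]
t 11.47 pos [0.601  0.0962 0.1232] x [-0.998 -0.047 -0.028] y [-0.047  0.999  0.002] z [ 0.028  0.004 -1.   ] F [20.4  1.6  0.1] w 0.5 gf 8.6
```

Request:
arm_command([
  [0,-9,0,0,0],
  [0,-14,0,0,0],
  [0,-14,0,-20,0],
  [0,-14,0,-35,0],
  [0,-14,0,-35,0],
])

```text
time: 11.88
position: [0.6045, 0.0961, 0.1549]
tool_rot: [-0.075, 3.137, 0.002]
ft_force: [0.8, -0.6, 0.6]
grip_width: 0.004
grip_force: 0.0
```

```bash
python3 -c "
from red import *
shift((.586,.0945,.130))"
```

```text
scene 46 [0.586 0.066 0.086] [0.597 0.095 0.111] [0.592 0.076 0.107]
wrist 661 [0.578 0.069 0.103] [0.594 0.127 0.236] [0.588 0.087 0.106]
t 12.03 pos [0.6026 0.0959 0.1512] x [-0.999 -0.048  0.002] y [-0.048  0.999 -0.   ] z [-0.002 -0.    -1.   ] F [ 0.3 -0.2 -0.6] w 0.3 gf 0.0
shift mm [16.6 -0.6 21.2]
```

Request:
arm_command([
  [0,14,0,0,0],
  [0,14,0,12,0],
  [0,14,0,24,0],
  [0,14,0,32,0],
  [0,14,0,36,0],
])

```text
time: 12.45
position: [0.5887, 0.0951, 0.1161]
tool_rot: [0.075, -3.138, 0.0]
ft_force: [-10.7, -0.8, 29.0]
grip_width: 0.008
grip_force: 14.2
```

Request:
arm_command([
  [0,0,0,2,0],
  [0,0,0,3,0],
  [0,0,0,3,0],
])

```text
time: 12.7
position: [0.5887, 0.0951, 0.1161]
tool_rot: [0.074, -3.138, -0.001]
ft_force: [-11.7, -1.6, 26.0]
grip_width: 0.003
grip_force: 12.6
```

The lever is on its stop. Next is the vial.

Request:
arm_command([
  [0,0,0,-30,0],
  [0,0,0,-70,0],
  [70,0,0,-110,0],
  [70,10,-25,-130,0],
  [70,20,-55,-130,0],
], newtons=25)

```text
time: 13.12
position: [0.5751, 0.042, 0.2476]
tool_rot: [-0.084, 3.132, 0.003]
ft_force: [-0.0, -1.1, 0.8]
grip_width: 0.15
grip_force: 0.0
```

Request:
arm_command([
  [70,17,-40,0,0],
  [70,34,-80,0,0],
  [70,50,-120,0,0],
  [70,67,-160,0,0],
  [70,84,-200,0,0],
])

```text
time: 13.53
position: [0.4998, -0.1582, 0.2419]
tool_rot: [0.075, -3.14, -0.0]
ft_force: [0.5, -0.6, -0.2]
grip_width: 0.526
grip_force: 0.0
```

Request:
arm_command([
  [70,0,0,30,0],
  [70,0,0,60,0],
  [70,0,0,80,0],
  [70,0,0,80,0],
  [70,0,0,80,0],
])

```text
time: 13.95
position: [0.4999, -0.1563, 0.1616]
tool_rot: [0.075, -3.137, -0.0]
ft_force: [0.1, -0.6, 0.7]
grip_width: 0.793
grip_force: 0.0
```

```bash
python3 - <<'E'
from red import *
st()
for n in ('wrist','top','scene'):
    z=load(n);P=cloud(z).reshape(-1,3);P=P[z['d'].ravel()>0]
    Q=box(P,(.43,-.25),(.56,-.1),.03,.052);rect(n+' vial',Q)
cv2.imwrite('pics/w5.png',load('wrist')['im'][:,:,::-1])
E
```

```text
scene 63 [0.586 0.065 0.084] [0.598 0.107 0.107] [0.592 0.083 0.102]
top 50 [0.584 0.067 0.095] [0.594 0.104 0.108] [0.589 0.086 0.102]
t 14.1 pos [ 0.502  -0.1566  0.1644] x [-0.999 -0.048 -0.002] y [-0.048  0.999 -0.001] z [ 0.002 -0.001 -1.   ] F [0.3 0.4 1.3] w 69.6 gf 0.0
wrist vial c [ 495.1 -171. ] s [30.9 31. ] a 10.71 z 44.6 1200
top vial c [ 492.8 -156.5] s [28.7  8.9] a 11.44 z 43.8 31
scene vial c [ 497.1 -169.7] s [31.4 30.2] a 27.05 z 45.2 191
```

View pics/w5.png

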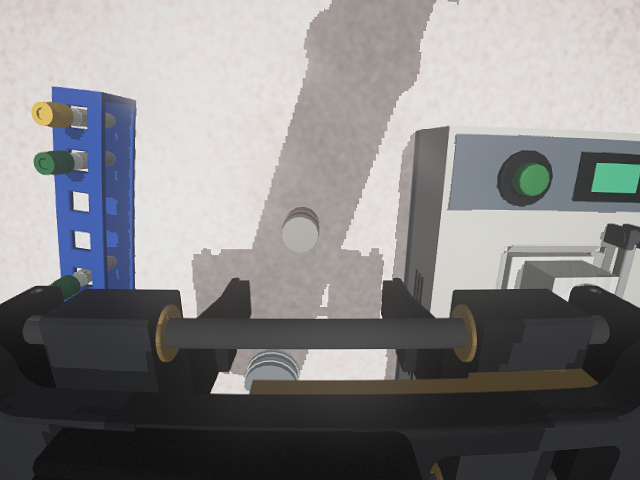

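The vial cap is at (300,230). It measures (0.496, −0.170) with its top at 45 mm, and the path down is clear.

Request:
arm_command([
  [70,6,-13.5,25,0],
  [70,6,-13.5,55,0],
  [70,6,-13.5,85,0],
  [70,6,-13.5,110,0],
  [70,6,-13.5,126,0],
])

```text
time: 14.52
position: [0.4954, -0.1699, 0.036]
tool_rot: [0.076, -3.14, -0.0]
ft_force: [0.2, 0.4, -0.7]
grip_width: 0.8
grip_force: 0.0
```

Request:
arm_command([
  [70,0,0,0,0],
  [25,0,0,0,0],
  [25,0,0,0,0],
  [25,0,0,0,0],
  [25,0,0,0,0],
])

```text
time: 14.93
position: [0.4968, -0.1704, 0.0387]
tool_rot: [-0.075, 3.137, -0.001]
ft_force: [-0.3, 0.4, -1.3]
grip_width: 0.588
grip_force: 0.0
```

Request:
arm_command([
  [25,0,0,0,0],
  [25,0,0,0,0],
  [25,0,0,0,0],
  [25,0,0,0,0],
  [25,0,0,0,0],
])

```text
time: 15.35
position: [0.4957, -0.1702, 0.0374]
tool_rot: [-0.075, 3.14, 0.0]
ft_force: [-0.8, -0.0, 2.3]
grip_width: 0.358
grip_force: 25.0
```

Request:
arm_command([
  [25,0,0,-25,0],
  [25,0,0,-60,0],
  [25,0,0,-100,0],
  [25,0,0,-140,0],
  [25,0,0,-180,0],
])

```text
time: 15.77
position: [0.4947, -0.1702, 0.2185]
tool_rot: [0.074, -3.14, -0.0]
ft_force: [0.9, -0.6, -1.2]
grip_width: 0.358
grip_force: 25.0
```

Request:
arm_command([
  [25,-3,27,-20,0],
  [25,-6,57,-20,0],
  [25,-10,87,-20,0],
  [25,-13,118,-20,0],
  [25,-17,149,-20,0],
])

```text
time: 16.18
position: [0.5048, -0.0193, 0.237]
tool_rot: [0.074, -3.141, -0.0]
ft_force: [0.1, -0.1, -0.6]
grip_width: 0.358
grip_force: 25.0
```

Request:
arm_command([
  [25,-3,30,0,0],
  [25,-6,60,0,0],
  [25,-10,90,0,0],
  [25,-13,120,0,0],
  [25,-17,150,0,0],
])

```text
time: 16.6
position: [0.5147, 0.1314, 0.2367]
tool_rot: [0.075, -3.14, 0.0]
ft_force: [0.8, 0.2, -1.1]
grip_width: 0.358
grip_force: 25.0
```

Request:
arm_command([
  [25,-3,30,0,0],
  [25,-6,60,0,0],
  [25,-10,90,0,0],
  [25,-13,120,0,0],
  [25,-17,150,0,0],
])

```text
time: 17.02
position: [0.5246, 0.282, 0.2365]
tool_rot: [0.075, -3.14, 0.001]
ft_force: [1.1, 0.5, -0.3]
grip_width: 0.358
grip_force: 25.0
```

Request:
arm_command([
  [25,-3,30,0,0],
  [25,-6,60,0,0],
  [25,-10,90,0,0],
  [25,-13,120,0,0],
  [25,-17,149,0,0],
])

```text
time: 17.43
position: [0.5344, 0.4318, 0.2363]
tool_rot: [0.075, -3.14, 0.001]
ft_force: [0.8, -1.2, -0.5]
grip_width: 0.361
grip_force: 25.0
```

Request:
arm_command([
  [25,0,0,20,0],
  [25,0,0,40,0],
  [25,0,0,40,0],
  [25,0,0,40,0],
])

```text
time: 17.77
position: [0.5341, 0.4294, 0.1952]
tool_rot: [0.074, -3.138, 0.004]
ft_force: [0.3, -0.5, -0.0]
grip_width: 0.358
grip_force: 25.0
```

```bash
python3 - <<'E'
from red import *
s,_=st();print(np.round(s['joint_positions'],2))
for n in ('wrist','top','scene'):
    z=load(n);P=cloud(z).reshape(-1,3);P=P[z['d'].ravel()>0]
    rect(n+' cup',box(P,(.46,.34),(.62,.5),.102,.113));rect(n+' block',box(P,(.44,-.03),(.68,.08),.114,.125))
a=load('scene')['im'][100:200,270:430,::-1];cv2.imwrite('pics/m1.png',np.hstack([load('wrist')['im'][80:400:,120:520,::-1],cv2.resize(a,None,fx=2.4,fy=3.2)]))
E
```

```text
scene 65 [0.586 0.064 0.086] [0.597 0.106 0.107] [0.592 0.083 0.102]
top 51 [0.584 0.067 0.098] [0.594 0.104 0.106] [0.589 0.087 0.102]
t 17.92 pos [0.5357 0.4303 0.1988] x [-0.999 -0.047 -0.002] y [-0.047  0.999  0.001] z [ 0.002  0.001 -1.   ] F [-0.1  0.2  0.3] w 31.0 gf 25.0
[-0.71  0.41 -0.    1.4   0.    1.32  0.9 ]
wrist cup c [529.8 430.9] s [46.1 36.8] a 88.26 z 106.9 2113
wrist block few 0
top cup few 0
top block c [578.   24.2] s [166.3  45.9] a 2.9 z 118.9 989
scene cup c [536.8 431.5] s [43.6 49.1] a 27.42 z 108.1 178
scene block c [578.1  24.6] s [169.   49.6] a 3.45 z 119.4 1085
```

View pics/m1.png

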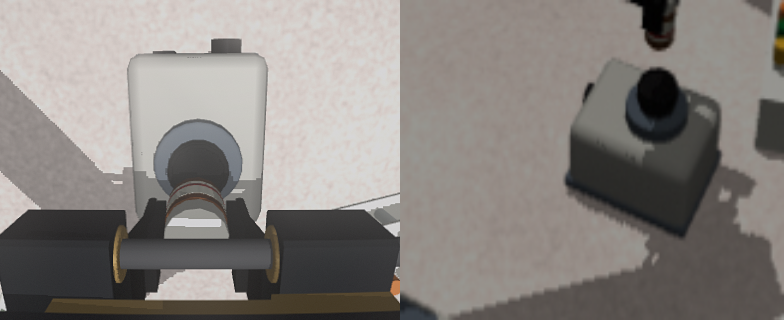

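The block measures right at home (578, 24) mm and the lever is shut. The vial is upright over the cup. Pressing down.

Request:
arm_command([
  [25,0,0,20,0],
  [25,0,0,38,0],
  [25,0,0,46,0],
  [25,0,0,50,0],
  [25,0,0,54,0],
])

```text
time: 18.33
position: [0.5352, 0.4303, 0.144]
tool_rot: [-0.074, 3.14, 0.001]
ft_force: [-1.3, -1.7, 2.1]
grip_width: 0.36
grip_force: 25.0
```

Request:
arm_command([
  [25,0,0,2,0],
  [25,0,0,4,0],
  [25,0,0,6,0],
  [25,0,0,6,0],
  [25,0,0,6,0],
])

```text
time: 18.75
position: [0.5354, 0.4303, 0.1395]
tool_rot: [-0.074, 3.139, 0.001]
ft_force: [-2.8, -3.3, 9.7]
grip_width: 0.357
grip_force: 25.0
```

Force is 9.7 N at z = 139.5 mm, so the cup is fully down. Holding for over 2 s.

Request:
arm_command([
  [25,0,0,1,0],
  [25,0,0,1,0],
  [25,0,0,1,0],
  [25,0,0,1,0],
  [25,0,0,1,0],
])

```text
time: 19.17
position: [0.5354, 0.4303, 0.1394]
tool_rot: [-0.074, 3.139, 0.002]
ft_force: [-3.9, -4.2, 11.5]
grip_width: 0.362
grip_force: 25.0
```

Request:
arm_command([
  [25,0,0,0,0],
  [25,0,0,0,0],
  [25,0,0,0,0],
  [25,0,0,0,0],
  [25,0,0,0,0],
])

```text
time: 19.58
position: [0.5354, 0.4303, 0.1394]
tool_rot: [-0.074, 3.139, 0.002]
ft_force: [-3.3, -4.1, 11.1]
grip_width: 0.357
grip_force: 25.0
```

Request:
arm_command([
  [25,0,0,0,0],
  [25,0,0,0,0],
  [25,0,0,0,0],
  [25,0,0,0,0],
  [25,0,0,0,0],
])

```text
time: 20.0
position: [0.5355, 0.4303, 0.1394]
tool_rot: [-0.074, 3.139, 0.002]
ft_force: [-4.1, -4.5, 11.5]
grip_width: 0.356
grip_force: 25.0
```

Request:
arm_command([
  [25,0,0,0,0],
  [25,0,0,0,0],
  [25,0,0,0,0],
  [25,0,0,0,0],
  [25,0,0,0,0],
])

```text
time: 20.42
position: [0.5355, 0.4303, 0.1394]
tool_rot: [-0.074, 3.139, 0.002]
ft_force: [-3.5, -4.5, 11.1]
grip_width: 0.355
grip_force: 25.0
```

Request:
arm_command([
  [25,0,0,0,0],
  [25,0,0,0,0],
  [25,0,0,0,0],
  [25,0,0,0,0],
  [25,0,0,0,0],
])

```text
time: 20.83
position: [0.5355, 0.4303, 0.1394]
tool_rot: [-0.074, 3.139, 0.002]
ft_force: [-4.7, -4.1, 11.0]
grip_width: 0.354
grip_force: 25.0
```

Request:
arm_command([
  [25,0,0,0,0],
  [25,0,0,0,0],
  [25,0,0,0,0],
  [25,0,0,0,0],
  [25,0,0,0,0],
])

```text
time: 21.25
position: [0.5354, 0.4303, 0.1394]
tool_rot: [-0.074, 3.139, 0.001]
ft_force: [-4.7, -4.6, 11.2]
grip_width: 0.354
grip_force: 25.0
```

```bash
python3 - <<'E'
from fit import *
st();cap('wrist','w6.png')
E
```

```text
t 21.25 pos [0.5354 0.4303 0.1394] x [-0.999 -0.047 -0.002] y [-0.047  0.999  0.001] z [ 0.002  0.001 -1.   ] F [-4.7 -4.6 11.2] w 30.8 gf 25.0
```

Request:
arm_command([
  [25,0,0,-15,0],
  [25,0,0,-40,0],
  [25,0,0,-65,0],
  [25,0,0,-80,0],
  [25,0,0,-80,0],
])

```text
time: 21.72
position: [0.5369, 0.4323, 0.2213]
tool_rot: [-0.075, 3.134, 0.01]
ft_force: [-0.0, 0.4, 0.7]
grip_width: 0.354
grip_force: 25.0
```

Request:
arm_command([
  [25,2,-20,0,0],
  [25,5,-49,0,0],
  [25,7,-78,0,0],
  [25,10,-107,0,0],
  [25,12,-136,0,0],
])

```text
time: 22.13
position: [0.5288, 0.2927, 0.2146]
tool_rot: [0.076, -3.14, 0.0]
ft_force: [-0.9, -0.1, -0.8]
grip_width: 0.356
grip_force: 25.0
```

Request:
arm_command([
  [25,2,-27,0,0],
  [25,5,-54,0,0],
  [25,7,-82,0,0],
  [25,10,-109,0,0],
  [25,12,-136,0,0],
])

```text
time: 22.55
position: [0.5233, 0.1562, 0.2149]
tool_rot: [0.075, -3.14, -0.0]
ft_force: [1.0, 0.5, -1.2]
grip_width: 0.358
grip_force: 25.0
```

Request:
arm_command([
  [25,2,-27,0,0],
  [25,5,-54,0,0],
  [25,7,-82,0,0],
  [25,10,-115,0,0],
  [25,12,-136,0,0],
])

```text
time: 22.97
position: [0.5178, 0.0175, 0.215]
tool_rot: [0.07, -3.14, 0.002]
ft_force: [0.5, -0.6, -0.9]
grip_width: 0.354
grip_force: 25.0
```

Request:
arm_command([
  [25,0,0,20,0],
  [25,0,0,40,0],
  [25,0,0,40,0],
  [25,0,0,40,0],
])

```text
time: 23.3
position: [0.5172, 0.0212, 0.1746]
tool_rot: [0.075, -3.138, 0.0]
ft_force: [0.9, -1.3, 0.7]
grip_width: 0.356
grip_force: 25.0
```

```bash
python3 - <<'E'
from red import *
shift((.518,.0213,.165))
for n in ('scene','wrist'):
    z=load(n);P=cloud(z).reshape(-1,3);P=P[z['d'].ravel()>0]
    rect(n+' block',box(P,(.44,-.03),(.68,.08),.114,.123))
a=load('scene')['im'][180:300,220:380,::-1];cv2.imwrite('pics/m2.png',np.hstack([load('wrist')['im'][80:400:,120:520,::-1],cv2.resize(a,(400,320))]))
E
```

```text
scene 62 [0.586 0.065 0.083] [0.597 0.106 0.106] [0.592 0.082 0.102]
top 9 [0.586 0.067 0.098] [0.591 0.104 0.106] [0.588 0.101 0.103]
t 23.45 pos [0.5191 0.0216 0.177 ] x [-0.999 -0.048 -0.002] y [-0.048  0.999  0.   ] z [ 0.002  0.    -1.   ] F [-0.1  0.3  0.4] w 31.2 gf 25.0
shift mm [ 1.1 -0.2 12. ]
scene block c [578.1  24.5] s [169.4  50.7] a 2.03 z 119.2 1003
wrist block c [550.3  21.2] s [111.5  46.2] a 2.91 z 117.6 3339
```

View pics/m2.png

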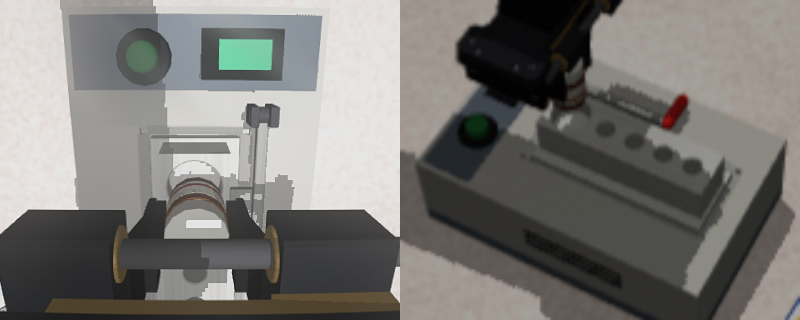

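Lever shut and vial centred over the big well. Lowering carefully.

Request:
arm_command([
  [25,0.5,0,8,0],
  [25,0.5,0,14,0],
  [25,0.5,0,18,0],
  [25,0.5,0,22,0],
  [25,0.5,0,25,0],
])

```text
time: 23.87
position: [0.5176, 0.0211, 0.1504]
tool_rot: [0.075, -3.14, 0.0]
ft_force: [0.4, -0.3, -0.1]
grip_width: 0.36
grip_force: 25.0
```

```bash
python3 - <<'E'
from h import *
shift((.518,.0213,.138))
E
```

```text
t 23.87 pos [0.5176 0.0211 0.1504] x [-0.999 -0.048  0.001] y [-0.048  0.999 -0.   ] z [-0.001 -0.    -1.   ] F [ 0.4 -0.3 -0.1] w 31.3 gf 25.0
shift mm [-0.4  0.2 12.4]
```

Request:
arm_command([
  [25,0,0,3,0],
  [25,0,0,6,0],
  [25,0,0,9,0],
  [25,0,0,11,0],
  [25,0,0,12,0],
])

```text
time: 24.28
position: [0.5177, 0.0211, 0.1387]
tool_rot: [0.075, -3.14, 0.0]
ft_force: [-0.2, -0.2, -0.4]
grip_width: 0.356
grip_force: 25.0
```

Request:
arm_command([
  [50,0,0,0,0],
  [50,0,0,0,0],
  [50,0,0,0,0],
  [50,0,0,0,0],
  [50,0,0,-10,0],
])

```text
time: 24.7
position: [0.5166, 0.021, 0.1478]
tool_rot: [0.075, -3.137, 0.001]
ft_force: [0.8, 0.7, 0.5]
grip_width: 0.556
grip_force: 0.0
```

Request:
arm_command([
  [50,0,0,-25,0],
  [50,0,0,-60,0],
  [50,0,0,-95,0],
  [50,0,0,-110,0],
  [50,0,0,-110,0],
])

```text
time: 25.12
position: [0.5204, 0.0212, 0.2649]
tool_rot: [-0.074, 3.131, 0.002]
ft_force: [-0.1, -0.1, -0.4]
grip_width: 0.577
grip_force: 0.0
```

```bash
python3 - <<'E'
from red import *
for n in ('scene','wrist','top'):
    z=load(n);P=cloud(z).reshape(-1,3);P=P[z['d'].ravel()>0]
    rect(n+' vial',box(P,(.49,-.03),(.55,.06),.138,.152))
st()
for n in ('top','scene'):
    z=load(n);P=cloud(z).reshape(-1,3);P=P[z['d'].ravel()>0]
    for q,(a,b) in {'g1':(.5,.56),'g2':(.425,.457)}.items(): rect(q,box(P,(a,-.42),(b,-.3),.082,.095))
E
```

```text
scene 64 [0.587 0.065 0.086] [0.597 0.106 0.107] [0.592 0.082 0.103]
wrist 43 [0.583 0.065 0.097] [0.593 0.103 0.103] [0.589 0.068 0.101]
scene vial c [519.3  20.7] s [29.8 30.4] a 80.77 z 147.5 149
wrist vial c [517.4  19.8] s [30.1 30.5] a 58.31 z 145.6 1117
top vial few 0
t 25.27 pos [0.5175 0.0211 0.2588] x [-0.999 -0.048  0.   ] y [-0.048  0.999  0.   ] z [-0.  0. -1.] F [ 0.   0.6 -1.4] w 50.2 gf 0.0
g1 c [ 539.7 -355.7] s [14.6 14.9] a 59.98 z 86.3 34
g2 c [ 442.8 -344.8] s [14.7 11.8] a 23.36 z 85.9 30
g1 c [ 541.5 -355.4] s [13.7 15.1] a 51.05 z 86.3 56
g2 c [ 443.1 -346. ] s [14.9 17.4] a 79.12 z 87.2 56
```

The vial is seated with its cap top at 147 mm. Moving to the first green tube.

Request:
arm_command([
  [40,0,-20,0,0],
  [40,-1,-48,0,0],
  [40,-1,-76,0,0],
  [40,-1,-104,0,0],
  [40,-2,-132,0,0],
], newtons=20)

```text
time: 25.68
position: [0.525, -0.1118, 0.2574]
tool_rot: [0.075, -3.138, -0.0]
ft_force: [0.6, -0.0, 0.3]
grip_width: 0.464
grip_force: 0.0
```

Request:
arm_command([
  [40,0,-28,0,0],
  [40,-1,-56,0,0],
  [40,-1,-84,0,0],
  [40,-1,-112,0,0],
  [40,-2,-136,0,0],
])

```text
time: 26.1
position: [0.5333, -0.2483, 0.2573]
tool_rot: [0.073, -3.138, -0.001]
ft_force: [0.7, -0.2, 0.5]
grip_width: 0.462
grip_force: 0.0
```

Request:
arm_command([
  [40,0,-28,0,0],
  [40,-1,-56,10,0],
  [40,-1,-84,30,0],
  [40,-1,-105,60,0],
  [40,-1,-109,90,0],
])

```text
time: 26.52
position: [0.5385, -0.3604, 0.167]
tool_rot: [0.066, -3.139, 0.005]
ft_force: [-1.5, -0.6, -0.9]
grip_width: 0.458
grip_force: 0.0
```

Request:
arm_command([
  [40,0,0,0,0],
  [40,0,0,0,0],
  [40,0,0,0,0],
])

```text
time: 26.77
position: [0.5414, -0.3543, 0.1697]
tool_rot: [-0.077, 3.14, 0.001]
ft_force: [0.4, -1.3, 0.3]
grip_width: 0.458
grip_force: 0.0
```

```bash
python3 - <<'E'
from red import *
for n in ('scene','wrist'):
    z=load(n);P=cloud(z).reshape(-1,3);P=P[z['d'].ravel()>0]
    for q,(a,b) in {'g1':(.5,.56),'g2':(.425,.457)}.items(): rect(n+q,box(P,(a,-.42),(b,-.3),.082,.095))
    rect(n+'rack',box(P,(.36,-.42),(.65,-.3),.046,.057))
s,_=st();print(s['joint_positions'])
cv2.imwrite('pics/w7.png',load('wrist')['im'][:,:,::-1])
E
```

```text
scene 63 [0.585 0.063 0.083] [0.596 0.108 0.108] [0.592 0.083 0.102]
top 47 [0.584 0.067 0.098] [0.593 0.104 0.108] [0.589 0.087 0.102]
sceneg1 c [ 541.9 -355.5] s [13.8 16.3] a 52.97 z 86.1 58
sceneg2 few 0
scenerack c [ 532.2 -355. ] s [ 41.4 128.7] a 83.82 z 51.6 838
wristg1 c [ 540.3 -357.7] s [15.3 15.3] a 46.19 z 85.4 370
wristg2 c [ 442.2 -347.5] s [15.  15.1] a 47.19 z 85.4 473
wristrack c [ 491.7 -352.5] s [ 40.5 206.6] a 84.03 z 50.7 10368
t 26.92 pos [ 0.5422 -0.3548  0.1714] x [-0.999 -0.049 -0.003] y [-0.049  0.999 -0.001] z [ 0.003 -0.001 -1.   ] F [-0.3  0.3  1.1] w 39.8 gf 0.0
[ 0.14170466  0.37617349  0.50742111  1.56179773 -0.19050594  1.24947891
  2.29924597]
```

View pics/w7.png

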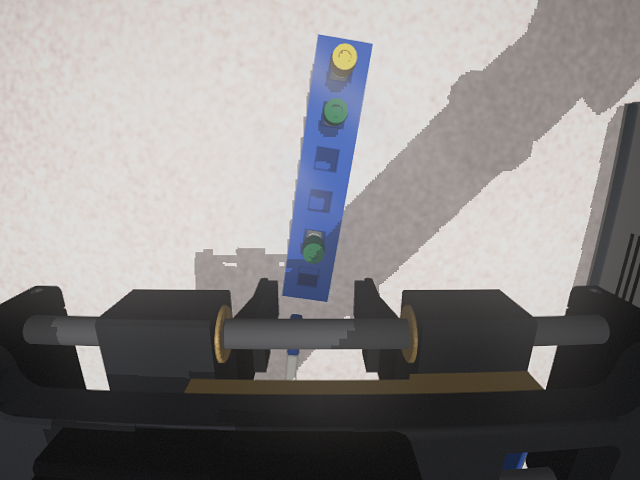

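The rack's green caps are at (313,248) and (335,110) and the yellow cap is at (344,56). The near green cap lies between the fingers, so I'll grasp it.

Request:
arm_command([
  [40,1,-1.5,25,0],
  [40,1,-1.5,50,0],
  [40,1,-1.5,75,0],
  [40,1,-1.5,90,0],
  [40,1,-1.5,96,0],
])

```text
time: 27.33
position: [0.5395, -0.3553, 0.0717]
tool_rot: [0.077, -3.139, -0.002]
ft_force: [0.5, -0.2, -0.1]
grip_width: 0.46
grip_force: 0.0
```

Request:
arm_command([
  [40,0,0,0,0],
  [12,0,0,0,0],
  [12,0,0,0,0],
  [12,0,0,0,0],
  [12,0,0,0,0],
])

```text
time: 27.75
position: [0.5406, -0.3572, 0.0744]
tool_rot: [-0.075, 3.139, -0.001]
ft_force: [-0.5, 0.4, -0.2]
grip_width: 0.245
grip_force: 0.0
```

Request:
arm_command([
  [12,0,0,0,0],
  [12,0,0,0,0],
  [12,0,0,0,0],
])

```text
time: 28.0
position: [0.5405, -0.3571, 0.074]
tool_rot: [-0.075, 3.139, -0.001]
ft_force: [0.7, 0.7, 3.7]
grip_width: 0.183
grip_force: 20.0
```

Request:
arm_command([
  [12,0,0,-20,0],
  [12,0,0,-55,0],
  [12,0,0,-90,0],
  [12,0,0,-125,0],
  [12,0,0,-160,0],
])

```text
time: 28.42
position: [0.5394, -0.3566, 0.2344]
tool_rot: [0.074, -3.14, -0.001]
ft_force: [0.6, -0.2, 0.3]
grip_width: 0.184
grip_force: 20.0
```

Request:
arm_command([
  [12,-7,20,-16,0],
  [12,-15,46,-16,0],
  [12,-23,73,-16,0],
  [12,-31,100,-16,0],
  [12,-40,126,-16,0],
])

```text
time: 28.83
position: [0.5737, -0.2277, 0.249]
tool_rot: [0.074, -3.141, -0.001]
ft_force: [1.1, 0.0, -0.3]
grip_width: 0.188
grip_force: 20.0
```

Request:
arm_command([
  [12,-7,26,0,0],
  [12,-15,51,0,0],
  [12,-23,76,0,0],
  [12,-31,101,0,0],
  [12,-40,126,0,0],
])

```text
time: 29.25
position: [0.6076, -0.1001, 0.2488]
tool_rot: [0.074, -3.14, -0.0]
ft_force: [0.4, 0.2, 0.3]
grip_width: 0.183
grip_force: 20.0
```

Request:
arm_command([
  [12,-7,26,0,0],
  [12,-15,51,0,0],
  [12,-23,76,0,0],
  [12,-31,106,0,0],
  [12,-39,127,0,0],
])

```text
time: 29.67
position: [0.6406, 0.0308, 0.2487]
tool_rot: [0.078, -3.14, -0.002]
ft_force: [0.1, -0.1, 0.1]
grip_width: 0.188
grip_force: 20.0
```

Request:
arm_command([
  [12,0,0,20,0],
  [12,0,0,40,0],
  [12,0,0,50,0],
  [12,0,0,50,0],
  [12,0,0,50,0],
])

```text
time: 30.08
position: [0.6403, 0.0269, 0.1987]
tool_rot: [0.073, -3.14, 0.0]
ft_force: [-0.1, 0.5, 0.5]
grip_width: 0.183
grip_force: 20.0
```

```bash
python3 - <<'E'
from red import *
shift((.6409,.0273,.200))
z=load('wrist');P=cloud(z).reshape(-1,3);P=P[z['d'].ravel()>0]
Q=box(P,(.61,-.02),(.67,.07),.128,.18);rect('tube body',Q);print(np.round(np.median(Q,0),4) if len(Q) else 0, np.round(np.percentile(Q,[3,97],axis=0),4))
z=load('scene');P=cloud(z).reshape(-1,3);P=P[z['d'].ravel()>0]
Q=box(P,(.61,-.02),(.67,.07),.128,.17);rect('tube body sc',Q)
a=load('scene')['im'][140:300,230:390,::-1];cv2.imwrite('pics/m3.png',np.hstack([cv2.resize(load('wrist')['im'][100:340:,200:440,::-1],(400,400)),cv2.resize(a,(400,400))]))
E
```

```text
wrist 573 [0.584 0.065 0.096] [0.594 0.103 0.104] [0.589 0.083 0.101]
t 30.23 pos [0.6414 0.027  0.2006] x [-0.999 -0.047 -0.002] y [-0.047  0.999  0.   ] z [ 0.002  0.    -1.   ] F [ 0.4 -0.2 -0.6] w 16.3 gf 20.0
shift mm [0.5 0.3 0.6]
tube body c [637.7  26. ] s [ 6.3 13.2] a 1.69 z 162.2 552
[0.6358 0.0261 0.1622] [[0.6348 0.02   0.138 ]
 [0.6396 0.0321 0.1795]]
tube body sc c [643.6  24.6] s [10.9  8. ] a 31.75 z 150.2 58
```

View pics/m3.png

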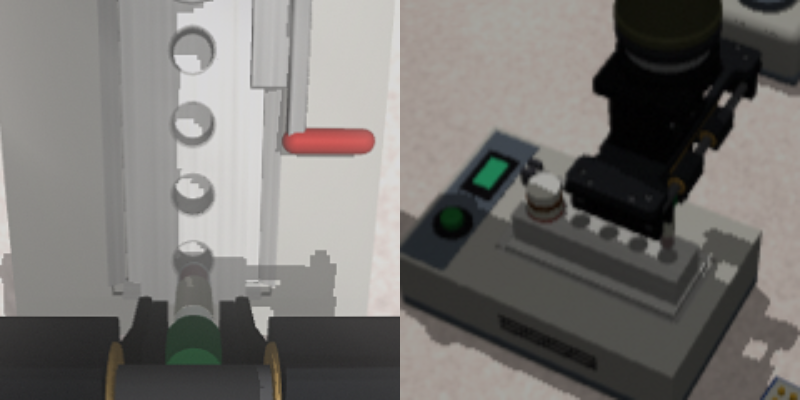

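The lever is shut, the vial stands in its well, and the tube lines up with the end well at (193,258). Inserting.

Request:
arm_command([
  [12,0.3,0,6,0],
  [12,0.3,0,11,0],
  [12,0.3,0,15,0],
  [12,0.3,0,19,0],
  [12,0.3,0,22,0],
])

```text
time: 30.65
position: [0.6401, 0.0274, 0.1763]
tool_rot: [0.075, -3.14, -0.0]
ft_force: [0.1, -0.5, -0.9]
grip_width: 0.188
grip_force: 20.0
```

Request:
arm_command([
  [12,0,0,6,0],
  [12,0,0,12,0],
  [12,0,0,17,0],
  [12,0,0,21,0],
  [12,0,0,23,0],
])

```text
time: 31.07
position: [0.6408, 0.0275, 0.1544]
tool_rot: [-0.075, 3.14, 0.0]
ft_force: [0.5, -0.2, 7.5]
grip_width: 0.184
grip_force: 20.0
```

```bash
python3 - <<'E'
from h import *
shift((.6409,.0273,.1545))
E
```

```text
t 31.07 pos [0.6408 0.0275 0.1544] x [-0.999 -0.048 -0.001] y [-0.048  0.999  0.   ] z [ 0.001  0.    -1.   ] F [ 0.5 -0.2  7.5] w 16.0 gf 20.0
shift mm [-0.1 -0.2 -0.1]
```

Request:
arm_command([
  [40,0,0,-1,0],
  [40,0,0,-1,0],
  [40,0,0,-1,0],
  [40,0,0,-10,0],
  [40,0,0,-40,0],
])

```text
time: 31.48
position: [0.6373, 0.0275, 0.1898]
tool_rot: [0.075, -3.131, 0.001]
ft_force: [-0.4, -1.0, -0.0]
grip_width: 0.433
grip_force: 0.0
```

Request:
arm_command([
  [40,0,0,-30,0],
  [40,0,0,-60,0],
  [40,10,-18,-62,0],
  [40,25,-43,-62,0],
  [40,42,-70,-62,0],
])

```text
time: 31.9
position: [0.6021, -0.0439, 0.2574]
tool_rot: [-0.08, 3.138, 0.0]
ft_force: [1.0, -1.2, 0.1]
grip_width: 0.46
grip_force: 0.0
```

Request:
arm_command([
  [40,17,-29,0,0],
  [40,35,-59,0,0],
  [40,52,-88,0,0],
  [40,70,-118,0,0],
  [40,87,-147,0,0],
])

```text
time: 32.32
position: [0.5207, -0.1971, 0.2569]
tool_rot: [-0.074, 3.14, 0.0]
ft_force: [0.6, -0.1, -0.2]
grip_width: 0.46
grip_force: 0.0
```

Request:
arm_command([
  [40,17,-29,0,0],
  [40,35,-59,0,0],
  [40,52,-88,0,0],
  [40,70,-122,20,0],
  [40,87,-146,50,0],
])

```text
time: 32.73
position: [0.4431, -0.3485, 0.2109]
tool_rot: [-0.072, 3.134, -0.008]
ft_force: [0.4, -0.0, -0.1]
grip_width: 0.457
grip_force: 0.0
```

Request:
arm_command([
  [40,0,0,10,0],
  [40,0,0,30,0],
  [40,0,0,30,0],
  [40,0,0,30,0],
  [40,0,0,30,0],
])

```text
time: 33.15
position: [0.4434, -0.3441, 0.1786]
tool_rot: [-0.076, 3.139, -0.001]
ft_force: [0.3, 0.3, 0.2]
grip_width: 0.461
grip_force: 0.0
```

```bash
python3 - <<'E'
from red import *
for n in ('scene','wrist','top'):
    z=load(n);P=cloud(z).reshape(-1,3);P=P[z['d'].ravel()>0]
    rect(n+'g2',box(P,(.425,-.42),(.457,-.3),.081,.095));rect(n+'y',box(P,(.38,-.42),(.424,-.3),.081,.095))
    rect(n+'tube1',box(P,(.62,-.0),(.67,.07),.158,.173))
    rect(n+'vial',box(P,(.49,-.0),(.54,.07),.138,.153))
s,_=st();print(s['joint_positions']);shift((.4425,-.3455,.074))
E
```

```text
scene 63 [0.585 0.066 0.086] [0.596 0.106 0.109] [0.592 0.084 0.102]
top 50 [0.584 0.067 0.096] [0.594 0.104 0.107] [0.589 0.087 0.102]
sceneg2 c [ 444.3 -345.9] s [14.5 16.1] a 46.37 z 86.6 61
sceney c [ 410.7 -342.5] s [14.9 14.4] a 8.38 z 86.6 54
scenetube1 c [643.   27.8] s [15.8 15.2] a 67.19 z 165.4 58
scenevial c [519.7  20.8] s [29.5 32.1] a 60.54 z 147.4 144
wristg2 c [ 441.6 -347.7] s [15.3 14.4] a 2.61 z 85.4 350
wristy c [ 409.2 -344. ] s [15.5 15.2] a 2.21 z 85.4 376
wristtube1 few 0
wristvial few 0
topg2 few 0
topy few 0
toptube1 c [640.5  28.3] s [14.5 14.5] a 46.88 z 166.6 42
topvial c [517.7  21.4] s [29.5 28. ] a 45.44 z 147.1 135
t 33.3 pos [ 0.4436 -0.3443  0.1788] x [-0.999 -0.049 -0.002] y [-0.049  0.999 -0.001] z [ 0.002 -0.001 -1.   ] F [ 0.6  1.1 -0.4] w 40.1 gf 0.0
[ 0.08566436  0.18274873  0.59118887  1.77276909 -0.10887628  1.21628193
  2.32619871]
t 33.3 pos [ 0.4436 -0.3443  0.1788] x [-0.999 -0.049 -0.002] y [-0.049  0.999 -0.001] z [ 0.002 -0.001 -1.   ] F [ 0.6  1.1 -0.4] w 40.1 gf 0.0
shift mm [  1.4  -1.  104.8]
```

Tube 1 is seated with its top at 166.6 mm. Taking the second tube.

Request:
arm_command([
  [40,1,-1.5,25,0],
  [40,1,-1.5,55,0],
  [40,1,-1.5,82,0],
  [40,1,-1.5,98,0],
  [40,1,-1.5,104,0],
])

```text
time: 33.72
position: [0.4408, -0.3445, 0.0713]
tool_rot: [0.076, -3.138, -0.003]
ft_force: [0.0, -0.6, 0.2]
grip_width: 0.453
grip_force: 0.0
```

Request:
arm_command([
  [40,0,0,0,0],
  [12,0,0,0,0],
  [12,0,0,0,0],
  [12,0,0,0,0],
  [12,0,0,0,0],
])

```text
time: 34.13
position: [0.4425, -0.3463, 0.0747]
tool_rot: [-0.075, 3.139, -0.001]
ft_force: [0.1, -0.2, -0.5]
grip_width: 0.244
grip_force: 0.0
```

Request:
arm_command([
  [12,0,0,0,0],
  [12,0,0,0,0],
  [12,0,0,0,0],
  [12,0,0,0,0],
])

```text
time: 34.47
position: [0.4423, -0.3462, 0.0742]
tool_rot: [-0.075, 3.139, -0.001]
ft_force: [0.5, 0.9, 5.4]
grip_width: 0.189
grip_force: 20.0
```

Request:
arm_command([
  [12,0,0,-20,0],
  [12,0,0,-55,0],
  [12,0,0,-90,0],
  [12,0,0,-125,0],
  [12,0,0,-160,0],
])

```text
time: 34.88
position: [0.4411, -0.3455, 0.2345]
tool_rot: [0.074, -3.14, -0.001]
ft_force: [0.5, 0.7, -0.4]
grip_width: 0.186
grip_force: 20.0
```

Request:
arm_command([
  [12,-8,18,-20,0],
  [12,-18,43,-20,0],
  [12,-30,69,-20,0],
  [12,-41,95,-20,0],
  [12,-53,121,-20,0],
])

```text
time: 35.3
position: [0.4887, -0.2212, 0.2532]
tool_rot: [0.074, -3.14, -0.001]
ft_force: [0.6, -0.5, 0.1]
grip_width: 0.184
grip_force: 20.0
```

Request:
arm_command([
  [12,-10,24,0,0],
  [12,-21,48,0,0],
  [12,-32,73,0,0],
  [12,-42,97,0,0],
  [12,-53,121,0,0],
])

```text
time: 35.72
position: [0.5359, -0.0977, 0.2529]
tool_rot: [0.075, -3.14, -0.0]
ft_force: [0.6, -0.8, -1.0]
grip_width: 0.186
grip_force: 20.0
```

Request:
arm_command([
  [12,-10,24,0,0],
  [12,-21,48,0,0],
  [12,-32,73,0,0],
  [12,-42,101,0,0],
  [12,-52,121,0,0],
])

```text
time: 36.13
position: [0.5821, 0.0274, 0.2527]
tool_rot: [0.078, -3.139, -0.002]
ft_force: [-0.3, 0.4, -0.1]
grip_width: 0.183
grip_force: 20.0
```

Request:
arm_command([
  [12,0,0,20,0],
  [12,0,0,40,0],
  [12,0,0,54,0],
  [12,0,0,54,0],
  [12,0,0,54,0],
])

```text
time: 36.55
position: [0.5815, 0.0242, 0.1985]
tool_rot: [0.075, -3.138, 0.001]
ft_force: [0.1, -0.2, 0.8]
grip_width: 0.188
grip_force: 20.0
```

```bash
python3 - <<'E'
from red import *
shift((.583,.0244,.1545))
z=load('wrist');P=cloud(z).reshape(-1,3);P=P[z['d'].ravel()>0]
Q=box(P,(.56,-.02),(.62,.07),.128,.18);rect('tube body',Q); print(np.round(np.percentile(Q,[3,97],axis=0),4))
cv2.imwrite('pics/w8.png',cv2.resize(z['im'][100:340:,200:440,::-1],(400,400)))
E
```

```text
scene 63 [0.586 0.067 0.086] [0.597 0.106 0.107] [0.592 0.083 0.102]
wrist 265 [0.583 0.065 0.098] [0.592 0.103 0.103] [0.587 0.082 0.101]
t 36.7 pos [0.583  0.0241 0.2007] x [-0.999 -0.047 -0.002] y [-0.047  0.999  0.   ] z [ 0.002  0.    -1.   ] F [ 0.2 -0.5 -0.6] w 16.1 gf 20.0
shift mm [ 0.   0.2 46.2]
tube body c [578.7  22.8] s [ 6.7 13.4] a 4.53 z 162.3 549
[[0.5757 0.0169 0.1373]
 [0.5808 0.0289 0.1794]]
```

View pics/w8.png

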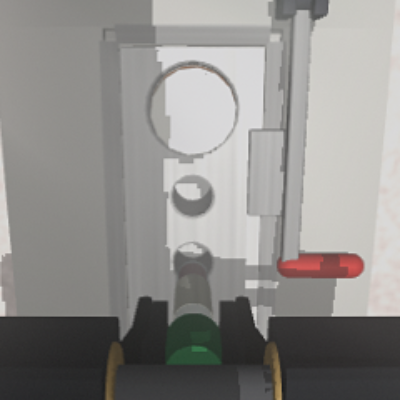

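```bash
python3 - <<'E'
from fit import *
for n in ('scene','wrist'):
    z=load(n);P=cloud(z).reshape(-1,3);P=P[z['d'].ravel()>0]
    rect(n+'vial',box(P,(.49,-.0),(.54,.05),.125,.156))
E
```

```text
scenevial c [524.8  12.3] s [28.9 13.7] a 31.95 z 135.3 97
wristvial c [517.5  20.3] s [30.4 30.3] a 2.48 z 145.7 2142
```

Request:
arm_command([
  [12,0,0,6,0],
  [12,0,0,11,0],
  [12,0,0,15,0],
  [12,0,0,19,0],
  [12,0,0,22,0],
])

```text
time: 37.12
position: [0.582, 0.0243, 0.1768]
tool_rot: [0.075, -3.14, -0.0]
ft_force: [-0.6, -0.9, -0.2]
grip_width: 0.186
grip_force: 20.0
```

Request:
arm_command([
  [12,0,0,6,0],
  [12,0,0,12,0],
  [12,0,0,17,0],
  [12,0,0,21,0],
  [12,0,0,23.5,0],
])

```text
time: 37.53
position: [0.583, 0.0243, 0.1545]
tool_rot: [-0.075, 3.139, 0.0]
ft_force: [-0.3, -0.0, 12.2]
grip_width: 0.185
grip_force: 20.0
```

```bash
python3 - <<'E'
from h import *
st()
E
```

```text
t 37.53 pos [0.583  0.0243 0.1545] x [-0.999 -0.048 -0.002] y [-0.048  0.999  0.   ] z [ 0.002  0.    -1.   ] F [-0.3 -0.  12.2] w 16.1 gf 20.0
```

Request:
arm_command([
  [40,0,0,-2,0],
  [40,0,0,-2,0],
  [40,0,0,-2,0],
  [40,0,0,-10,0],
  [40,0,0,-40,0],
])

```text
time: 37.95
position: [0.579, 0.0242, 0.1898]
tool_rot: [0.075, -3.131, 0.002]
ft_force: [-0.2, 0.3, -0.6]
grip_width: 0.435
grip_force: 0.0
```

Request:
arm_command([
  [40,0,0,-30,0],
  [0,0,0,-60,0],
  [0,30,-7,-65,0],
  [0,60,-15,-65,0],
  [0,90,-21,-65,0],
])

```text
time: 38.37
position: [0.4928, -0.0017, 0.2601]
tool_rot: [-0.074, 3.139, -0.001]
ft_force: [-0.5, 0.0, 0.0]
grip_width: 0.24
grip_force: 0.0
```

Request:
arm_command([
  [0,25,-6,0,0],
  [0,45,-11,0,0],
  [0,57,-14,0,0],
  [0,57,-14,0,0],
  [0,57,-14,0,0],
])

```text
time: 38.78
position: [0.4373, -0.0177, 0.2597]
tool_rot: [-0.074, 3.139, 0.001]
ft_force: [-0.8, 0.4, -0.2]
grip_width: 0.006
grip_force: 0.0
```

```bash
python3 - <<'E'
from red import *
for n in ('scene','top','wrist'):
    z=load(n);P=cloud(z).reshape(-1,3);P=P[z['d'].ravel()>0]
    rect(n+'vial',box(P,(.49,-.0),(.54,.07),.138,.153))
    rect(n+'t1',box(P,(.62,-.0),(.67,.07),.158,.173));rect(n+'t2',box(P,(.56,-.0),(.61,.07),.158,.173))
    rect(n+'block',box(P,(.44,-.03),(.68,.08),.114,.124));rect(n+'btn',box(P,(.4,-.05),(.47,.015),.094,.104))
shift((.4378,-.0173,.125))
E
```

```text
scene 64 [0.586 0.065 0.085] [0.596 0.107 0.108] [0.592 0.083 0.102]
top 51 [0.584 0.067 0.096] [0.594 0.104 0.109] [0.589 0.087 0.102]
scenevial c [517.   20.5] s [31.2 30.6] a 61.08 z 147.2 149
scenet1 c [641.3  28.2] s [15.6 18.3] a 54.53 z 166.9 60
scenet2 c [581.4  25.1] s [15.1 18.5] a 29.84 z 166.5 57
sceneblock c [577.6  23.7] s [167.   49.9] a 2.92 z 119.2 983
scenebtn c [438.3 -17.2] s [19.3 27.7] a 40.92 z 98.5 64
topvial c [515.3  21.4] s [29.5 27.9] a 45.42 z 146.9 136
topt1 c [638.5  28.5] s [15.6 13.9] a 0.32 z 166.7 42
topt2 c [579.7  23.5] s [14.3 13.8] a 0.18 z 166.4 41
topblock c [576.4  23.4] s [166.3  45.9] a 2.63 z 118.9 952
topbtn few 0
wristvial few 0
wristt1 few 0
wristt2 few 0
wristblock c [ 5.855e+02 -1.000e-01] s [7.4 1.1] a 3.38 z 117.7 14
wristbtn c [436.9 -19.1] s [21.1 20.7] a 54.88 z 97.5 388
t 38.93 pos [ 0.4378 -0.0173  0.2591] x [-0.999 -0.048 -0.   ] y [-0.048  0.999 -0.   ] z [ 0. -0. -1.] F [1.  0.6 0.5] w 0.1 gf 0.0
shift mm [1.000e-01 0.000e+00 1.341e+02]
```

All is loaded: the block is home, the lever shut, and the vial and both tubes seated. Pressing start.

Request:
arm_command([
  [0,0,0,30,0],
  [0,0,0,65,0],
  [0,0,0,100,0],
  [0,0,0,125,0],
  [0,0,0,136,0],
])

```text
time: 39.35
position: [0.4351, -0.0176, 0.1192]
tool_rot: [0.075, -3.134, 0.002]
ft_force: [-0.1, -0.2, -0.6]
grip_width: 0.008
grip_force: 0.0
```

Request:
arm_command([
  [0,0,0,4,0],
  [0,0,0,8,0],
  [0,0,0,12,0],
  [0,0,0,15,0],
  [0,0,0,16,0],
])

```text
time: 39.77
position: [0.4385, -0.0176, 0.1083]
tool_rot: [-0.075, 3.138, 0.001]
ft_force: [-1.3, -0.6, 10.1]
grip_width: 0.007
grip_force: 5.2
```

Request:
arm_command([
  [0,0,0,1,0],
  [0,0,0,1,0],
  [0,0,0,1,0],
])

```text
time: 40.02
position: [0.4386, -0.0175, 0.1083]
tool_rot: [-0.075, 3.137, 0.001]
ft_force: [-2.6, -0.2, 10.5]
grip_width: 0.007
grip_force: 5.2
```

Request:
arm_command([
  [0,0,0,-15,0],
  [0,0,0,-45,0],
  [0,0,0,-80,0],
  [0,0,0,-110,0],
  [0,0,0,-140,0],
])

```text
time: 40.43
position: [0.4373, -0.0177, 0.2484]
tool_rot: [-0.075, 3.138, 0.001]
ft_force: [0.4, 1.0, -0.5]
grip_width: 0.003
grip_force: 0.0
```

Request:
arm_command([
  [0,0,0,0,0],
  [0,0,0,0,0],
  [0,0,0,0,0],
  [0,0,0,0,0],
])

```text
time: 40.77
position: [0.4364, -0.0177, 0.2448]
tool_rot: [0.075, -3.139, 0.0]
ft_force: [-0.5, -0.3, -0.2]
grip_width: 0.008
grip_force: 0.0
```

```bash
python3 - <<'E'
from red import *
st()
for n in ('scene','top'):
    z=load(n);P=cloud(z).reshape(-1,3);P=P[z['d'].ravel()>0]
    for k,a in dict(vial=((.49,0),(.54,.07),.138,.153),t1=((.62,0),(.67,.07),.158,.173),t2=((.56,0),(.61,.07),.158,.173),block=((.44,-.03),(.68,.08),.114,.124),cup=((.5,.36),(.6,.5),.1035,.113)).items(): rect(n+k,box(P,*a))
cv2.imwrite('pics/fin.png',cv2.resize(np.clip(load('scene')['im'][150:330,220:420,::-1]*1.6,0,255).astype(np.uint8),(667,600)))
E
```

```text
scene 64 [0.586 0.065 0.086] [0.596 0.106 0.106] [0.592 0.082 0.102]
top 51 [0.584 0.067 0.099] [0.594 0.104 0.107] [0.589 0.087 0.102]
t 40.92 pos [ 0.4365 -0.0177  0.2448] x [-0.999 -0.048  0.002] y [-0.048  0.999 -0.   ] z [-0.002 -0.    -1.   ] F [0.8 0.3 0.5] w 0.4 gf 0.0
scenevial c [516.2  20.1] s [29.1 31.2] a 35.42 z 146.9 144
scenet1 c [640.2  27.1] s [14.9 17.1] a 65.59 z 166.4 60
scenet2 c [581.9  23.8] s [15.1 17.3] a 31.31 z 167.4 56
sceneblock c [577.   23.7] s [167.6  50. ] a 2.51 z 119.4 970
scenecup c [536.1 432.6] s [43.5 49.7] a 26.21 z 108.5 175
topvial c [515.9  20.9] s [27.9 27.9] a 0.33 z 146.9 135
topt1 c [638.8  27.1] s [15.1 14.8] a 34.94 z 166.7 42
topt2 c [579.7  23.5] s [14.  13.7] a 0.14 z 167.4 41
topblock c [576.4  23.4] s [166.3  45.9] a 2.58 z 118.8 951
topcup c [533.8 431.8] s [44.8 45.1] a 53.67 z 108.8 265
```

View pics/fin.png

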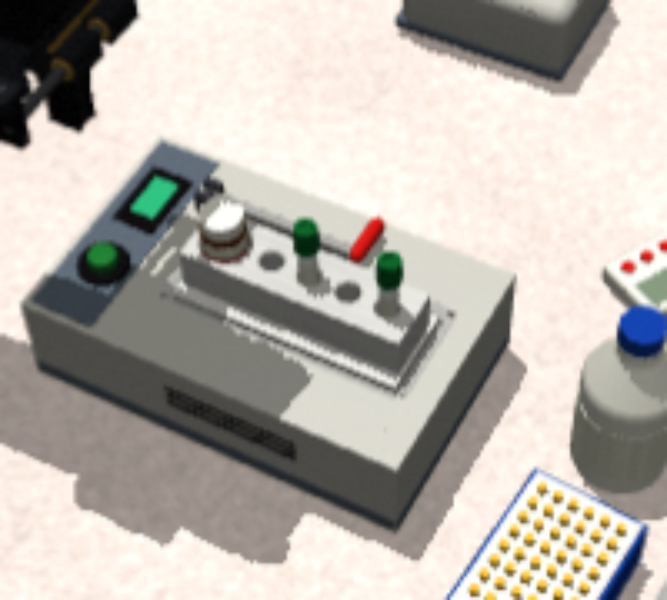

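The final view shows the lever shut at (367,240), the vial at (223,230), both green tubes seated at (306,240) and (389,270), and the gripper clear.

```bash
python3 -c "
from bench import close_job
print(close_job())"
```

```text
the job is handed in; nothing more can be done
None
```

The job is handed in; my last measurements showed the block home and clamped, the vial mixed and seated, both green tubes in small wells and the start button pressed, but the hand-in gave no pass or fail result.

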